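Mount the detector carriage on the dovetail rail and clamp it

TASK

Lift the loose detector carriage, slide it onto the dovetail rail from the rail's tapered open end and on until it is fully home against the end stop, without forcing it or ramming the stop. Then turn the winged knob on its side clockwise until the clamp is firmly tight but not over-tightened, and let go, leaving the carriage home and clamped. Leave the bottle, beaker, dish and tape roll standing where they are.

Things in the scene. Friction and masses are not known exactly. Their poses are not given: they have to be found in the camera images.
- rail: Aluminium dovetail rail, fixed (place and yaw vary). Origin: centre of the foot's underside; x runs from the open end towards the stop, y across, z up. Foot 200 x 90 x 10 mm, web 12 mm, dovetail at x = -90 to 90, z = 22 to 32 mm: flat top 36 mm wide, 24.5 mm wide below, flanks 60 deg from level. The +y flank is a sprung strip (80 N/mm), set in by an unknown 0 to 3 mm: side play 2 to 5 mm.
- rail_mouth (a point): Middle of the rail's open end at the height of the rail's top face (32 mm above the worktop); axes as the rail's. The first 14 mm from here taper as a lead-in: at the very tip the dovetail is only 26 mm wide on top and its top is 2 mm lower.
- end_stop: Dark steel block clamped across the rail, fixed; its distance along the rail varies. Origin: middle of the face that the carriage meets, at rail-top height; x points along the rail away from the carriage. It rises 9 mm above the rail's top, less than the carriage's deck (12 mm).
- carriage_grip (a point): Loose carriage, 0.4 kg: dark steel block 60 x 60 x 24 mm, dovetail groove under it along x (fits from either end), upright square aluminium post 26 x 26 x 50 mm on its middle with a small round window. This point: centre of the post, 52 mm above the underside, 28 above the deck, 22 below the post's top. y points away from the clamp knob, z up. Post best gripped on its x faces.
- carriage_seat (a point): Middle of the ceiling of the carriage's groove, 12 mm above the carriage's underside, 40 mm below carriage_grip; same axes. Seated, it lies on the rail's top face. The carriage's end faces are 30 mm from it along x, so when home it lies 30 mm before the stop's face.
- knob_grip (a point): Black winged clamp knob on the carriage's side lug, 58 mm from the carriage's middle along its -y, axis vertical. The wing is an upright bar 40 mm long, 10 thick, 28 high. This point: on the axis, 10 mm below the bar's top, 50 above the carriage's underside, 26 above its deck, 28 above the lug. x along the wing, y through its thickness (pinch along y); turns with the knob.
- clamp_knob (a joint): Knob angle, 0 to 1.9 rad, grows clockwise from above (tightening); starts loose near 0, wing along the groove. It takes a steady 0.3 N m to turn and stays where left. Somewhere between 0.45 and 1.1 rad (differs each time) the tip meets the rail and the moment climbs, about 0.9 N m per rad. Tight: 0.15 to 0.2 N m above the free drag; over-tightened: from 0.26 above it.
- clamp_tip: Brass clamp tip, 20 mm long, hidden in the groove on the knob's side; the knob drives it sideways onto the rail's flank 5 mm per rad. Origin: the carriage's underside centre, less its travel. Tightening draws the carriage up to 5.5 mm sideways, towards the knob's side, until the sprung far flank bears. Its place does not tell the clamping force; 18 to 52 N on the rail is right.
- bottle: Small dark reagent bottle with black cap, 36 mm wide, 66 mm tall, bystander; origin under its centre.
- cup: Clear beaker, 71 x 77 mm, 88 mm tall, bystander; origin under its centre.
- dish: Petri dish with lid, 59 mm wide, 15 mm tall, bystander; origin under its centre.
- tape: Roll of yellow label tape lying flat, 68 mm wide, 18 mm high, bystander; origin under its centre.
Mind the look-alikes: they are no part of the job. Leave any purple look-alike of the part that bears carriage_grip alone.

How it is judged:
On the way, in this order (a step that is already met when the one before it is completed fails the run):
1. the carriage is on the dovetail and home against the end stop, clamp still loose (y of carriage_seat in the frame of rail between -0.008 and 0.008 m and z of carriage_seat in the frame of rail between 0.03 and 0.036 m and angle between the x axis of carriage_seat and the x axis of rail, either way round below 0.1 rad and angle between carriage_seat's own z axis and vertical below 0.08 rad and x of carriage_seat in the frame of end_stop between -0.033 and -0.027 m and contact force between clamp_tip and anything else below 5 N), for 0.1 s.
2. the clamp is tight on the rail with the carriage home (y of carriage_seat in the frame of rail between -0.008 and 0.008 m and z of carriage_seat in the frame of rail between 0.03 and 0.036 m and angle between the x axis of carriage_seat and the x axis of rail, either way round below 0.1 rad and angle between carriage_seat's own z axis and vertical below 0.08 rad and x of carriage_seat in the frame of end_stop between -0.033 and -0.027 m and contact force between clamp_tip and anything else above 18 N), for 0.3 s.
At the end, for the whole second after the job is handed in: The carriage sits on the dovetail (within 8 mm across, 4 mm in height and 0.1 rad), its end face within 3 mm of the end stop, and the clamp tip presses on the rail with 18 to 52 N; everything released (all of step 2 and contact force between clamp_tip and anything else below 52 N); the robot touches nothing.
It fails at once if the end stop is rammed (over 25 N) (contact force between carriage and end_stop above 25 N).
It fails at once if the carriage is forced on the rail (over 40 N while the clamp is loose) (contact force between carriage and rail above 40 N and value of joint clamp_knob below 0.3 rad).
It fails at once if the clamp is over-tightened (over 52 N) (contact force between clamp_tip and anything else above 52 N).
It fails at once if the bottle, beaker, dish or tape roll is disturbed (moved over 20 mm) (distance of any of bottle, cup, dish, tape from where it was at the start of the episode above 0.02 m).
It also fails if it takes over 72 s, if anything falls off the work surface, if the arm or the gripper's body presses on something with over 40 N, if the wrist force passes 120 N, or if a joint passes its speed limit or range.

ROBOT

A 6-joint arm with a two-finger parallel gripper is mounted at the origin on a cart in front of the work surface, level with it; the furniture and walls round the work are solid. World frame = base frame: x ahead of the robot, y to its left, z up, the work surface at z = 0. Lengths are in m, angles in rad, forces in N, time in s.
With the tool pointing down it reaches from about 0.25 to 0.85 m from the base axis. Payload 12.5 kg.
Tool frame: the origin (TCP) lies on the centre line of the jaws, within the pads' length; the fingertips stand 25 mm ahead of it and the grasp point (between the pads) lies 6 mm ahead of it; z points along the fingers, y is the direction in which the jaws open and shut (so a half turn about z gives the same grasp; the last joint's range is limited). The gripper opens to 93 mm and grips with 3 to 60 N. Pads are 15 mm wide; open, the fingers measure 128 mm over their backs; the gripper's body (75 mm by 188 mm) begins 65 mm behind the grasp point.
Start: joints at [-1.308, 0.351, 1.652, -0, 1.139, -0.085], TCP at [0.187, -0.517, 0.244] pointing down, gripper open.
Joint ranges: [-2.75, 2.75], [-0.79, 2.1], [0.01, 2.65], [-1.57, 4.71], [0.07, 3.14], [-2.87, 2.87]. Speed limits (rad/s): [2.22, 2.22, 2.79, 3.14, 3.14, 3.14].

INTERFACE

Orientations are given as a unit quaternion [x, y, z, w].
In Python, from workcell import manip, viewer gives the robot as it stands.
- The arm moves only by the shell command python3 -m handwheel 'ROWS' [FORCE]. ROWS is JSON, a list of rows, each an object with "claw": the opening, from -1 (shut) to 1 (fully open), so that 0 is half open; "delta_pos": the shift along the tool's x, y, z in cm, a list of three; "twist": the turn about the tool's z in degrees. A call has 1 to 8 rows; each row shifts and turns the pose as measured when the row begins, along the tool's axes as they then stand; what a row does not reach is not made up. A row lasts 1/12 s, in which the tool goes at most 41.7 mm and 7.16 degrees, less where a joint would pass 70% of its speed; a pose out of reach is approached as far as the arm can. A call with a gripper value outside its range is refused whole. The fingers move at their own pace and stop on an object; FORCE is the grip in N (left out, the last holds). Time passes only in rows, so rows that do not move let the fingers close. It gives the time, the measured TCP pose, the force and the opening at its end, in the units of the state.
- manip.get_state(): the state, without advancing time (a new reading comes with each control period).
- viewer.grab_frame(name): name is "scene" or "top" or "wrist"; returns the picture (384x512x3 uint8, red, green, blue); there is no depth.
- viewer.get_calibration(name): a dict with "fx", "fy", "cx", "cy" (pixels), "R" (3x3) and "t" (3): a world point X has camera coordinates R X + t; the wrist camera has in their place "T_tool_cam" (4x4, takes a point from camera to tool coordinates, whose origin is the TCP and whose axes are the flange's). Camera axes: x right, y down, z forward; pixel columns grow to the right and rows downward; lengths in m; the calibration is good to about 2 mm. A picture is of the moment at which its call begins: read the wrist's pose just before it. get_calibration takes no time and is no camera call.
- manip.sign_off(): hands the job in, once; it reports no verdict.
The state is a dict: "time_s": time; "joint_pos": joint angles; "joint_velocities": joint speeds; "joint_efforts": joint torques, N m; "eef_pos": TCP position; "tool_rot": TCP orientation; "ft_force": force on the tool from outside, world axes, zero at the start; "wrist_torque": the same for the moment, N m; "opening": opening from 0.0 (shut) to 1.0 (fully open).
Only numpy, scipy, OpenCV 4.12 (cv2) and the standard library are available. Lean on these libraries where they do the work, as an engineer would, in place of code of your own. Each camera call takes 0.05 s, during which the arm holds its last target.

## Working session

There is one attempt and no reset: what is moved stays moved. The work goes in short steps, Python scripts to look and compute and a shell command to move; the robot and the scene stay as the last step left them, time stands still between calls to the robot, and variables do not carry over. Pictures are saved under pics/ and viewed, and the job is handed in when it is done.

```bash
mkdir -p pics; ls; python3 - <<'E'
from workcell import manip, viewer
import cv2
print(manip.get_state())
for n in ["scene","top","wrist"]:
    im=viewer.grab_frame(n); cv2.imwrite(f"pics/{n}0.png",im[:,:,::-1]); 
    print(n,viewer.get_calibration(n))
E
```

```text
pics
{'time_s': 0.0, 'joint_pos': array([-1.30757631e+00,  3.51234159e-01,  1.65242293e+00,  5.18053102e-06,
        1.13908798e+00, -8.45915101e-02]), 'joint_velocities': array([-0.00139176, -0.00077854,  0.00035078,  0.00029477,  0.00107098,
       -0.00069363]), 'joint_efforts': array([-9.43862651e-04, -4.97321463e+01, -2.85254341e+01,  6.98274281e-02,
        2.57113675e-02, -8.60217779e-05]), 'eef_pos': array([ 0.18741058, -0.51675282,  0.24310299]), 'tool_rot': array([ 9.84916489e-01,  1.73029414e-01, -4.90526988e-05, -5.74122431e-04]), 'ft_force': array([-0.23582013,  0.76333349,  0.20999594]), 'wrist_torque': array([ 0.0190633 , -0.0542333 ,  0.02385105]), 'opening': 1.0011751902093513}
scene {'fx': 489.17723093121026, 'fy': 489.17723093121026, 'cx': 253.0027973228437, 'cy': 191.0194670383071, 'R': array([[-0.45249583, -0.89164153, -0.01492971],
       [-0.44034431,  0.23796436, -0.86571927],
       [ 0.77546399, -0.38516015, -0.50030716]]), 't': array([0.20884938, 0.30005285, 0.88603855])}
top {'fx': 360.32442568310455, 'fy': 360.32442568310455, 'cx': 252.2157162234549, 'cy': 196.0115236918922, 'R': array([[ 0.0274253 , -0.99957789, -0.00958666],
       [-0.98499926, -0.02538836, -0.17068067],
       [ 0.17036523,  0.01412382, -0.98527976]]), 't': array([-0.04486048,  0.51837497,  0.89968579])}
wrist {'fx': 323.71134923040836, 'fy': 323.71134923040836, 'cx': 251.79977884687574, 'cy': 189.50452211574284, 'T_tool_cam': array([[-6.95088746e-05, -9.56176860e-01, -2.92789700e-01,
         8.14717624e-02],
       [ 9.99999997e-01, -5.59352720e-05, -5.47316441e-05,
         4.90391976e-04],
       [ 3.59558601e-05, -2.92789703e-01,  9.56176861e-01,
        -1.40070871e-01],
       [ 0.00000000e+00,  0.00000000e+00,  0.00000000e+00,
         1.00000000e+00]])}
```

View pics/scene0.png

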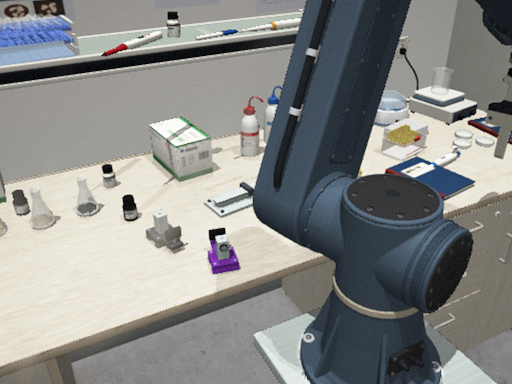

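View pics/top0.png

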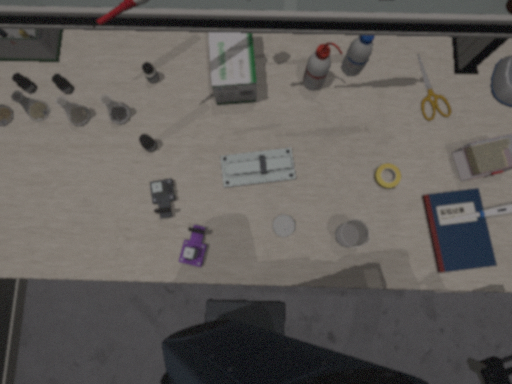

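View pics/wrist0.png

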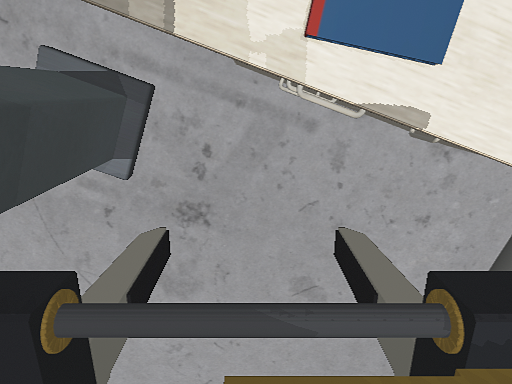

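```bash
python3 - <<'E'
import cv2,numpy as np
im=cv2.imread("pics/top0.png")
a=cv2.resize(im[140:200,210:310],None,fx=8,fy=8,interpolation=cv2.INTER_CUBIC)
b=cv2.resize(im[170:270,140:215],None,fx=6,fy=6,interpolation=cv2.INTER_CUBIC)
cv2.imwrite("pics/c_rail.png",a);cv2.imwrite("pics/c_car.png",b)
im=cv2.imread("pics/scene0.png")
cv2.imwrite("pics/c_sc.png",cv2.resize(im[170:280,130:270],None,fx=5.5,fy=5.5,interpolation=cv2.INTER_CUBIC))
E
```

```text
(no output)
```

View pics/c_rail.png

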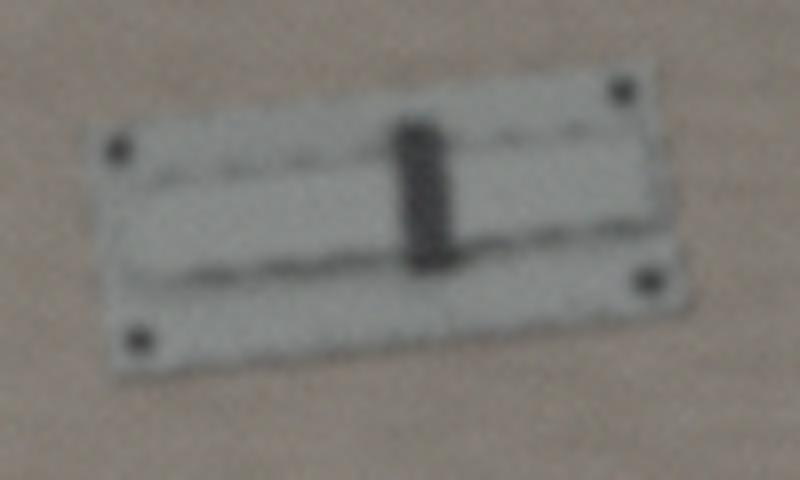

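View pics/c_car.png

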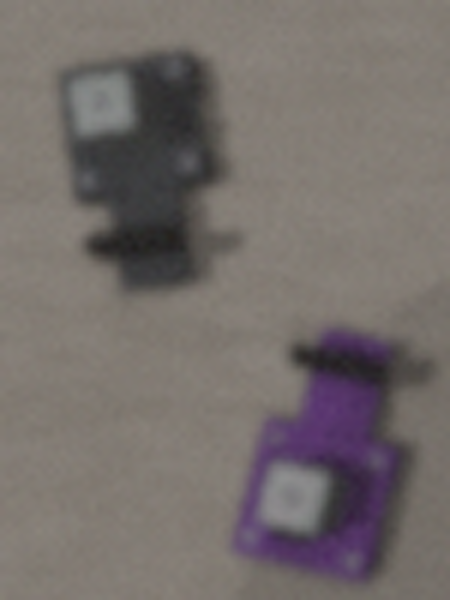

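View pics/c_sc.png

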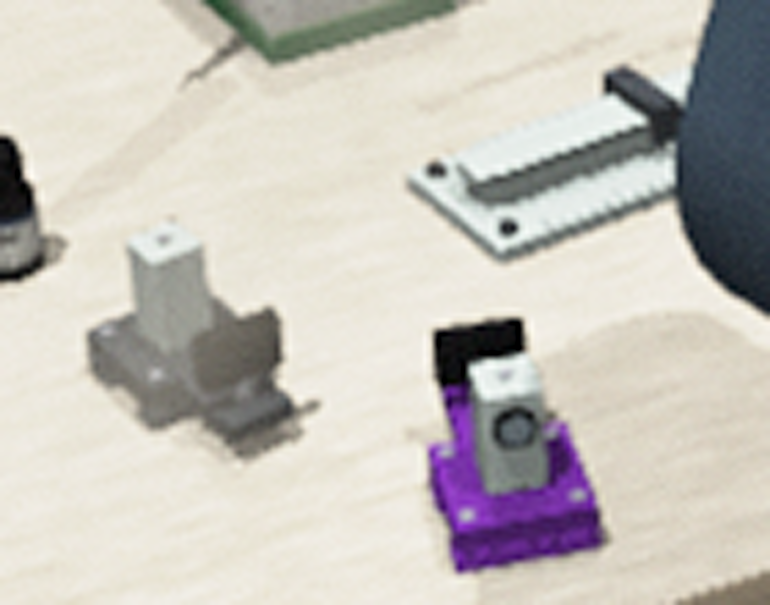

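```bash
cat > h.py <<'E'
from workcell import manip, viewer
import cv2, numpy as np
from scipy.spatial.transform import Rotation as Ro
def cam(name,st=None):
    c=viewer.get_calibration(name)
    K=np.array([[c['fx'],0,c['cx']],[0,c['fy'],c['cy']],[0,0,1]])
    if 'R' in c: return K,c['R'],c['t']
    st=st or manip.get_state()
    T=np.eye(4);T[:3,:3]=Ro.from_quat(st['tool_rot']).as_matrix();T[:3,3]=st['eef_pos']
    W=np.linalg.inv(T@c['T_tool_cam']); return K,W[:3,:3],W[:3,3]
def back(C,uv,z):
    K,R,t=C; uv=np.atleast_2d(np.array(uv,float)); out=[]
    o=-R.T@t
    for u,v in uv:
        d=R.T@np.linalg.solve(K,[u,v,1]); out.append(o+d*(z-o[2])/d[2])
    return np.array(out)
def proj(C,X):
    K,R,t=C; p=(K@(R@np.atleast_2d(X).T+t[:,None])).T; return p[:,:2]/p[:,2:]
def st():
    s=manip.get_state(); R=Ro.from_quat(s['tool_rot']).as_matrix()
    np.set_printoptions(precision=4,suppress=True)
    print('t',s['time_s'],'p',s['eef_pos'],'toolx',R[:,0],'tooly',R[:,1],'z',R[:,2],'F',s['ft_force'],'M',s['wrist_torque'],'op',s['opening'],'j6',s['joint_pos'])
    return s
E
python3 - <<'E'
from h import *
np.set_printoptions(precision=4,suppress=True)
C=cam("top")
P=back(C,[(221,156),(291.9,147.8),(296,178.8),(224,187.2)],0.01); print(P,P.mean(0), [np.linalg.norm(P[i]-P[i-1]) for i in range(4)])
# stop: crop pts edges left at mid height  top of stop z .041
S=back(C,[(395/8+210,125/8+140),(412/8+210,268/8+140),(440/8+210,118/8+140),(458/8+210,265/8+140)],0.041);print(S)
# post top corners z .074
b=lambda x,y:(x/6+140,y/6+170)
Q=back(C,[b(68,78),b(130,72),b(136,130),b(76,136)],.074);print(Q,Q.mean(0))
D=back(C,[b(62,70),b(202,55),b(215,180),b(76,200)],.024);print(D,D.mean(0))
W=back(C,[b(88,245),b(185,240)],.060);print(W)
st()
E
```

```text
[[ 0.6356  0.059   0.01  ]
 [ 0.664  -0.1371  0.01  ]
 [ 0.5762 -0.149   0.01  ]
 [ 0.5477  0.0471  0.01  ]] [ 0.6059 -0.045   0.01  ] [np.float64(0.08868870136763093), np.float64(0.19814148564757833), np.float64(0.0886702771508879), np.float64(0.19819212209445955)]
[[ 0.6303 -0.0472  0.041 ]
 [ 0.5813 -0.054   0.041 ]
 [ 0.6331 -0.0622  0.041 ]
 [ 0.5827 -0.0693  0.041 ]]
[[0.5414 0.2276 0.074 ]
 [0.5447 0.2013 0.074 ]
 [0.5196 0.1969 0.074 ]
 [0.5164 0.2223 0.074 ]] [0.5305 0.212  0.074 ]
[[0.5551 0.2457 0.024 ]
 [0.5637 0.1829 0.024 ]
 [0.5068 0.1734 0.024 ]
 [0.4962 0.2349 0.024 ]] [0.5304 0.2092 0.024 ]
[[0.4717 0.2177 0.06  ]
 [0.4749 0.1763 0.06  ]]
t 0.15 p [ 0.1874 -0.5168  0.2432] toolx [0.9401 0.3408 0.0001] tooly [ 0.3408 -0.9401 -0.0008] z [-0.0002  0.0008 -1.    ] F [-0.937  -0.3724 -1.0695] M [-0.0302 -0.0063 -0.0237] op 0.9984692446192652 j6 [-1.3076  0.3511  1.6522  0.      1.1391 -0.0846]
```

Candidates in the top view: the dark carriage at (156,187) with its knob at (162,210), and the purple look-alike at (189,252). The crops show the dark steel one is the carriage I want. The rail's tapered end is its left end, around (226,172), and the stop is near (263,165). I'll move towards the carriage.

```bash
python3 -m handwheel '[{"claw":1,"delta_pos":[2.9,-2.9,0],"twist":0},{"claw":1,"delta_pos":[2.9,-2.9,0],"twist":0},{"claw":1,"delta_pos":[2.9,-2.9,0],"twist":0},{"claw":1,"delta_pos":[2.9,-2.9,0],"twist":0},{"claw":1,"delta_pos":[2.9,-2.9,0],"twist":0},{"claw":1,"delta_pos":[2.9,-2.9,0],"twist":0},{"claw":1,"delta_pos":[2.9,-2.9,0],"twist":0},{"claw":1,"delta_pos":[2.9,-2.9,0],"twist":0}]' 
python3 -c "
from h import *
st()"
```

```text
time_s: 0.82
eef_pos: [0.3256, -0.2169, 0.2411]
tool_rot: [0.986, 0.168, -0.0, -0.001]
ft_force: [1.5, -0.3, -0.4]
opening: 1.001
t 0.8167 p [ 0.3256 -0.2169  0.2411] toolx [ 0.9435  0.3313 -0.0006] tooly [ 0.3313 -0.9435 -0.0014] z [-0.0011  0.0011 -1.    ] F [ 1.4878 -0.3454 -0.3766] M [-0.0546 -0.0362 -0.0247] op 1.001481259842136 j6 [-0.7069  0.058   2.0292  0.0002  1.0559  0.5261]
```

```bash
python3 -m handwheel '[{"claw":1,"delta_pos":[2.9,-2.9,0],"twist":0},{"claw":1,"delta_pos":[2.9,-2.9,0],"twist":0},{"claw":1,"delta_pos":[2.9,-2.9,0],"twist":0},{"claw":1,"delta_pos":[2.9,-2.9,0],"twist":6},{"claw":1,"delta_pos":[2.9,-2.9,0],"twist":6},{"claw":1,"delta_pos":[2.9,-2.6,0],"twist":0},{"claw":1,"delta_pos":[2.9,-2.6,0],"twist":0},{"claw":1,"delta_pos":[2.9,-2.6,0],"twist":0}]' 
python3 -c "
from h import *
s=st()
im=viewer.grab_frame('wrist');cv2.imwrite('pics/w1.png',im[:,:,::-1])
import pickle;pickle.dump(s,open('w1.pkl','wb'))
"
```

```text
time_s: 1.48
eef_pos: [0.4882, 0.0583, 0.242]
tool_rot: [0.997, 0.071, 0.0, -0.0]
ft_force: [0.1, -0.8, -0.1]
opening: 1.001
t 1.4833 p [0.4882 0.0583 0.242 ] toolx [0.9898 0.1422 0.0005] tooly [ 0.1422 -0.9898 -0.0003] z [ 0.0004  0.0004 -1.    ] F [ 0.0731 -0.7762 -0.1137] M [-0.0267 -0.0491  0.044 ] op 1.0014845725161765 j6 [0.024  0.2463 1.8005 0.0004 1.0944 1.4519]
```

View pics/w1.png

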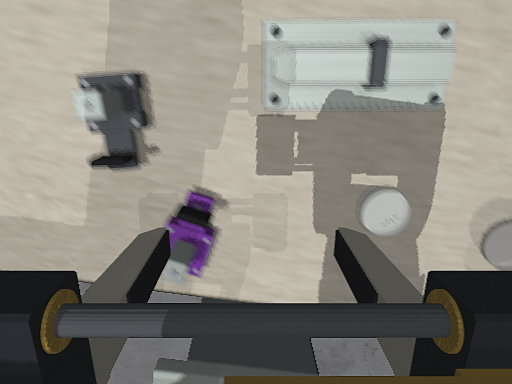

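```bash
python3 - <<'E'
import cv2
im=cv2.imread("pics/w1.png")
cv2.imwrite("pics/w1a.png",cv2.resize(im[10:120,250:465],None,fx=3.7,fy=3.7,interpolation=cv2.INTER_CUBIC))
cv2.imwrite("pics/w1b.png",cv2.resize(im[60:175,65:165],None,fx=5,fy=5,interpolation=cv2.INTER_CUBIC))
E
```

```text
(no output)
```

View pics/w1a.png

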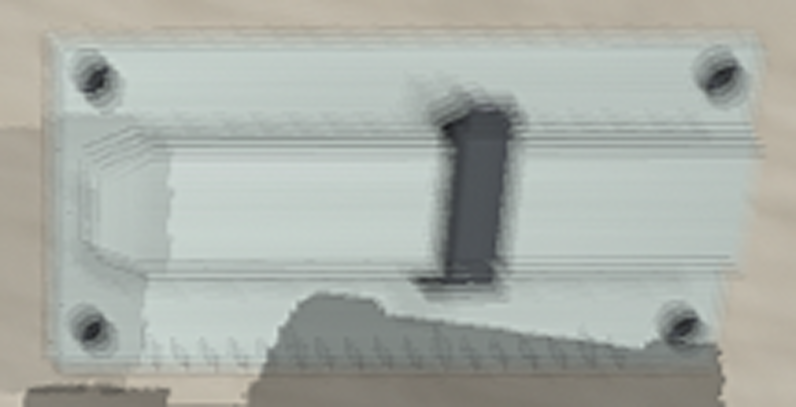

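View pics/w1b.png

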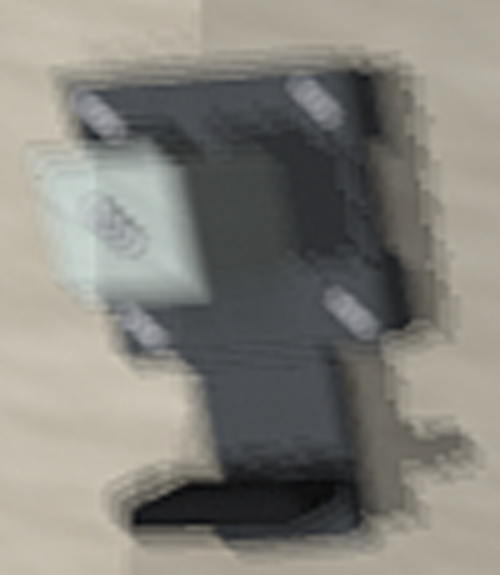

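```bash
python3 -m handwheel '[{"claw":1,"delta_pos":[1.5,-3.5,0],"twist":0},{"claw":1,"delta_pos":[1.5,-3.5,0],"twist":0},{"claw":1,"delta_pos":[1.5,-3.5,0],"twist":0},{"claw":1,"delta_pos":[1,-3,0],"twist":0},{"claw":1,"delta_pos":[0,0,0],"twist":0},{"claw":1,"delta_pos":[0,0,0],"twist":0}]' 
python3 -c "
from h import *
s=st()
im=viewer.grab_frame('wrist');cv2.imwrite('pics/w2.png',im[:,:,::-1])
import pickle;pickle.dump(s,open('w2.pkl','wb'))
im=im[:,:,::-1]
cv2.imwrite('pics/w2a.png',cv2.resize(im[0:150,350:512],None,fx=4,fy=4,interpolation=cv2.INTER_CUBIC))
cv2.imwrite('pics/w2b.png',cv2.resize(im[50:240,200:320],None,fx=3.1,fy=3.1,interpolation=cv2.INTER_CUBIC))
"
```

```text
time_s: 2.03
eef_pos: [0.5273, 0.2101, 0.24]
tool_rot: [0.997, 0.074, 0.0, -0.001]
ft_force: [0.6, -0.2, -0.5]
opening: 1.002
t 2.0333 p [0.5273 0.2101 0.24  ] toolx [0.9891 0.147  0.0004] tooly [ 0.147  -0.9891 -0.0014] z [ 0.0002  0.0014 -1.    ] F [ 0.6087 -0.1801 -0.5154] M [-0.0169  0.0404 -0.0403] op 1.0022736168745774 j6 [0.2966 0.386  1.6099 0.0014 1.1452 1.7193]
```

View pics/w2.png

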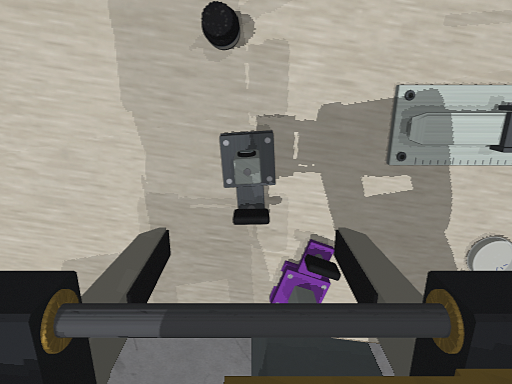

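View pics/w2a.png

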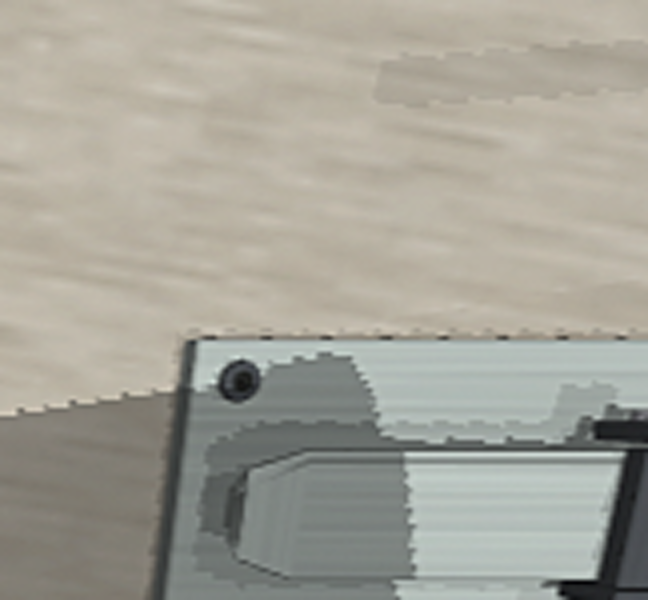

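View pics/w2b.png

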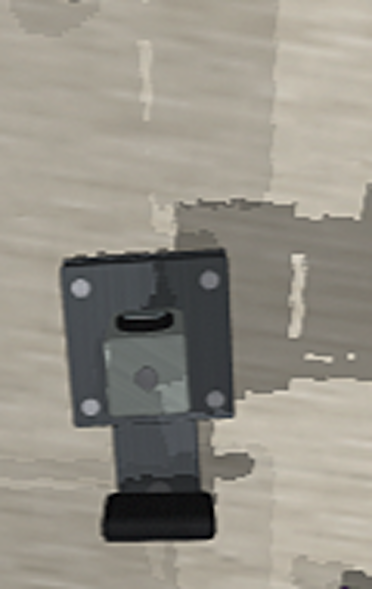

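```bash
python3 - <<'E'
from h import *
import pickle
np.set_printoptions(precision=4,suppress=True)
s=pickle.load(open('w2.pkl','rb'));C=cam('wrist',s)
b=lambda L:[(x/3.1+200-.34,y/3.1+50-.34) for x,y in L]
a=lambda L:[(x/4+350-.4,y/4-.4) for x,y in L]
D=back(C,b([(63,268),(229,260),(233,413),(77,424)]),.024);print('deck',D,D.mean(0))
N=back(C,b([(81,288),(210,280),(215,399),(90,407)]),.0245);print('screws',N,N.mean(0));
for P in(D,N):
  d=(P[1]+P[2]-P[0]-P[3]);d/=np.linalg.norm(d);e=(P[0]+P[1]-P[2]-P[3]);e/=np.linalg.norm(e);print(d,np.degrees(np.arctan2(d[1],d[0])),np.degrees(np.arctan2(e[1],e[0]))-90)
P=back(C,b([(105,342),(187,338),(188,413),(106,417)]),.074);print('post',P,P.mean(0))
R=back(C,a([(310,451),(625,451),(290,578),(590,578)]),.032);print('rail',R,np.degrees(np.arctan2(*(R[1]-R[0])[1::-1])),np.degrees(np.arctan2(*(R[3]-R[2])[1::-1])))
F=back(C,a([(192,340),(648,338)]),.01);print('foot',F,np.degrees(np.arctan2(*(F[1]-F[0])[1::-1])))
# rail model check
for yaw in(-82.,-81.5,-82.5):
  x=np.array([np.cos(np.radians(yaw)),np.sin(np.radians(yaw)),0]);y=np.array([-x[1],x[0],0]);o=np.array([.606,-.045,0])
  for r in list(R)+list(F): print(yaw,(r-o)@x,(r-o)@y)
E
```

```text
deck [[0.5556 0.2493 0.024 ]
 [0.567  0.1918 0.024 ]
 [0.5119 0.181  0.024 ]
 [0.4993 0.2374 0.024 ]] [0.5334 0.2149 0.024 ]
screws [[0.5496 0.2421 0.0245]
 [0.5591 0.1973 0.0245]
 [0.5164 0.1885 0.0245]
 [0.5066 0.2334 0.0245]] [0.5329 0.2153 0.0245]
[ 0.2068 -0.9784  0.    ] -78.06717429541487 -78.47158640818164
[ 0.2103 -0.9776  0.    ] -77.86092995921696 -78.45388913115012
post [[0.5422 0.2298 0.074 ]
 [0.5471 0.2048 0.074 ]
 [0.5233 0.2008 0.074 ]
 [0.5182 0.2263 0.074 ]] [0.5327 0.2154 0.074 ]
rail [[ 0.6133  0.0371  0.032 ]
 [ 0.6254 -0.0444  0.032 ]
 [ 0.5803  0.0323  0.032 ]
 [ 0.5922 -0.0476  0.032 ]] -81.54455343776526 -81.53620762162106
foot [[ 0.6373  0.066   0.01  ]
 [ 0.656  -0.0562  0.01  ]] -81.31209851049691
-82.0 -0.08025321239884213 0.018633302024694053
-82.0 0.0021147133648546173 0.019288061923346086
-82.0 -0.08009805809970662 -0.014704787639150013
-82.0 0.0006043554130025779 -0.014051511217234332
-82.0 -0.10559588858677904 0.04644901946564809
-82.0 0.0180479077934141 0.047933576259662165
-81.5 -0.08008755243085315 0.019332925032505614
-81.5 0.00228295080011844 0.019268873371802678
-81.5 -0.08022333006241744 -0.014005249178536799
-81.5 0.00048171138955730537 -0.014056250107708617
-81.5 -0.10518652880167392 0.047368737099549446
-81.5 0.018465514639181158 0.04777425538792428
-82.5 -0.08041276077399397 0.01793226001879155
-82.5 0.0019463148859806155 0.019305781614297256
-82.5 -0.07996668635975926 -0.0154032062732526
-82.5 0.0007269534124432929 -0.014045702249778214
-82.5 -0.10599720683613718 0.04552576455907974
-82.5 0.017628926529593254 0.048089246803985485
```

```bash
python3 -m handwheel '[{"claw":1,"delta_pos":[0.6,-0.45,0],"twist":-3.2},{"claw":1,"delta_pos":[0,0,3.5],"twist":0},{"claw":1,"delta_pos":[0,0,3.5],"twist":0},{"claw":1,"delta_pos":[0,0,3.5],"twist":0},{"claw":1,"delta_pos":[0,0,2.5],"twist":0},{"claw":1,"delta_pos":[0,0,0],"twist":0}]' 
python3 -c "
from h import *
s=st()
im=viewer.grab_frame('wrist');cv2.imwrite('pics/w3.png',im[:,:,::-1])
C=cam('wrist',s);x=np.array([.203,-.979,0]);y=np.array([.979,.203,0]);c=np.array([.5328,.2152,.074])
print(proj(C,[c+a*x+b*y for a in(-.013,.013) for b in (-.013,.013)]))
"
```

```text
time_s: 2.58
eef_pos: [0.5339, 0.2092, 0.1083]
tool_rot: [0.995, 0.1, 0.003, -0.001]
ft_force: [-0.2, -0.0, -0.7]
opening: 0.999
t 2.5833 p [0.5339 0.2092 0.1083] toolx [0.98   0.1987 0.006 ] tooly [ 0.1987 -0.9801 -0.0014] z [ 0.0057  0.0025 -1.    ] F [-0.2122 -0.0413 -0.6802] M [ 0.0143  0.0176 -0.0623] op 0.999364521801991 j6 [0.292  0.5601 1.7029 0.001  0.8725 1.662 ]
[[219.3144 255.2683]
 [217.816  214.7672]
 [262.6104 255.1245]
 [262.8403 214.6024]]
```

View pics/w3.png

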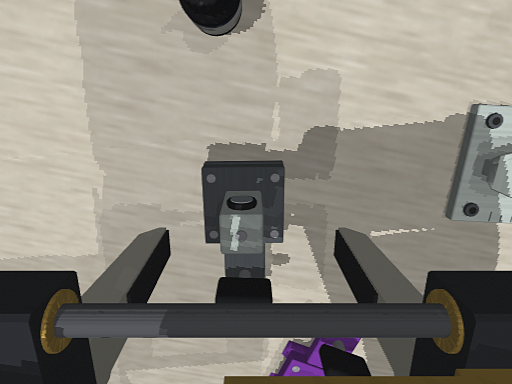

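```bash
python3 -m handwheel '[{"claw":1,"delta_pos":[0,-0.6,2],"twist":0},{"claw":1,"delta_pos":[0,0,2],"twist":0},{"claw":1,"delta_pos":[0,0,0.9],"twist":0},{"claw":0.2,"delta_pos":[0,0,0],"twist":0},{"claw":-0.2,"delta_pos":[0,0,0],"twist":0}]' 25
python3 -c "
from h import *
s=st()"
```

```text
time_s: 3.05
eef_pos: [0.5386, 0.2137, 0.0691]
tool_rot: [0.995, 0.098, 0.009, -0.002]
ft_force: [0.2, -1.3, 0.8]
opening: 0.901
t 3.05 p [0.5386 0.2137 0.0691] toolx [0.9807 0.1948 0.0181] tooly [ 0.1949 -0.9808 -0.0023] z [ 0.0173  0.0058 -0.9998] F [ 0.1513 -1.2884  0.8275] M [ 0.0037 -0.0018  0.0408] op 0.901368200954203 j6 [0.2971 0.6248 1.7103 0.0007 0.7882 1.6714]
```

```bash
python3 -m handwheel '[{"claw":1,"delta_pos":[-0.5,-0.25,0.9],"twist":0},{"claw":0.6,"delta_pos":[0,0,0.2],"twist":0},{"claw":0.2,"delta_pos":[0,0,0],"twist":0},{"claw":-0.2,"delta_pos":[0,0,0],"twist":0},{"claw":-1,"delta_pos":[0,0,0],"twist":0},{"claw":-1,"delta_pos":[0,0,0],"twist":0},{"claw":-1,"delta_pos":[0,0,0],"twist":0},{"claw":-1,"delta_pos":[0,0,0],"twist":0}]' 25
python3 -c "
from h import *
s=st()"
```

```text
time_s: 3.72
eef_pos: [0.5352, 0.2157, 0.0624]
tool_rot: [0.995, 0.098, 0.012, -0.003]
ft_force: [0.1, -1.6, 0.1]
opening: 0.522
t 3.7167 p [0.5352 0.2157 0.0624] toolx [0.9806 0.1945 0.0252] tooly [ 0.1946 -0.9809 -0.003 ] z [ 0.0241  0.0079 -0.9997] F [ 0.0599 -1.6307  0.1067] M [ 0.0204 -0.0075  0.0129] op 0.5224565785178623 j6 [0.3023 0.63   1.7235 0.0005 0.7627 1.6769]
```

```bash
python3 -m handwheel '[{"claw":-1,"delta_pos":[0,0,0],"twist":0},{"claw":-1,"delta_pos":[0,0,0],"twist":0},{"claw":-1,"delta_pos":[0,0,0],"twist":0},{"claw":-1,"delta_pos":[0,0,0],"twist":0},{"claw":-1,"delta_pos":[0,0,0],"twist":0},{"claw":-1,"delta_pos":[0,0,0],"twist":0}]' 25
python3 -c "
from h import *
s=st()"
```

```text
time_s: 4.22
eef_pos: [0.5353, 0.2158, 0.0624]
tool_rot: [0.995, 0.098, 0.012, -0.003]
ft_force: [0.1, 1.0, 0.5]
opening: 0.277
t 4.2167 p [0.5353 0.2158 0.0624] toolx [0.9806 0.1946 0.0253] tooly [ 0.1947 -0.9809 -0.0031] z [ 0.0242  0.0079 -0.9997] F [0.1357 1.0165 0.4525] M [-0.0648 -0.0006 -0.0144] op 0.27736798299410925 j6 [0.3024 0.63   1.7232 0.0005 0.7628 1.677 ]
```

```bash
python3 -m handwheel '[{"claw":-1,"delta_pos":[0,0,-1],"twist":0},{"claw":-1,"delta_pos":[0,0,-2],"twist":0},{"claw":-1,"delta_pos":[0,0,-2],"twist":0},{"claw":-1,"delta_pos":[0.7,2.5,0],"twist":2.8},{"claw":-1,"delta_pos":[0.7,2.5,0],"twist":0},{"claw":-1,"delta_pos":[0.7,2.5,0],"twist":0},{"claw":-1,"delta_pos":[0.3,1.5,0],"twist":0},{"claw":-1,"delta_pos":[0,0,0],"twist":0}]' 40
python3 -c "
from h import *
s=st()
im=viewer.grab_frame('wrist');cv2.imwrite('pics/w4.png',im[:,:,::-1])
import pickle;pickle.dump(s,open('w4.pkl','wb'))"
```

```text
time_s: 4.88
eef_pos: [0.5703, 0.1272, 0.116]
tool_rot: [0.997, 0.074, 0.009, -0.002]
ft_force: [-1.4, -0.6, -4.6]
opening: 0.278
t 4.8833 p [0.5703 0.1272 0.116 ] toolx [0.9889 0.1472 0.0183] tooly [ 0.1473 -0.9891 -0.003 ] z [ 0.0176  0.0057 -0.9998] F [-1.4156 -0.5674 -4.6042] M [ 0.0245 -0.0472  0.0238] op 0.2779586647592612 j6 [0.1384 0.5605 1.6775 0.0041 0.8854 1.5588]
```

View pics/w4.png

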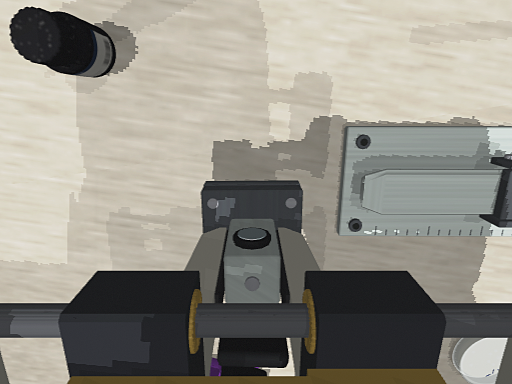

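```bash
python3 - <<'E'
import cv2
im=cv2.imread("pics/w4.png")
cv2.imwrite("pics/w4a.png",cv2.resize(im[115:245,330:512],None,fx=4.3,fy=4.3,interpolation=cv2.INTER_CUBIC))
cv2.imwrite("pics/w4b.png",cv2.resize(im[170:310,185:320],None,fx=4.2,fy=4.2,interpolation=cv2.INTER_CUBIC))
E
```

```text
(no output)
```

View pics/w4a.png

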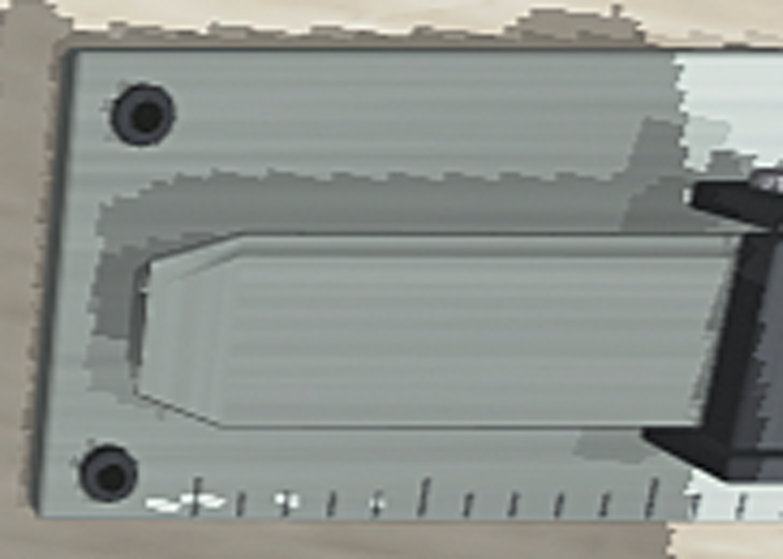

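View pics/w4b.png

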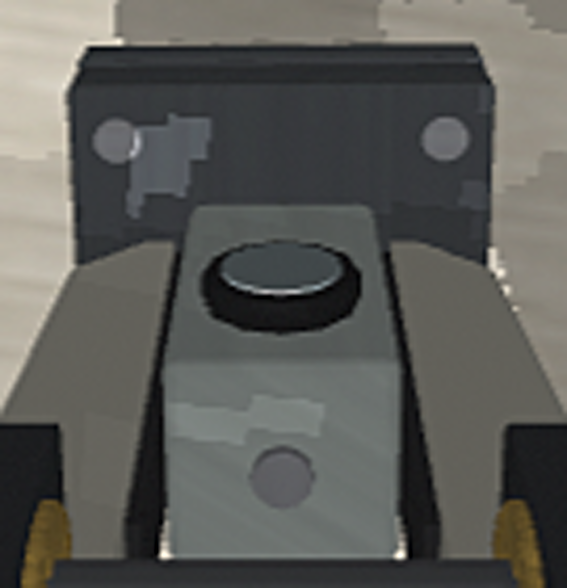

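```bash
python3 - <<'E'
from h import *
import pickle
np.set_printoptions(precision=4,suppress=True)
s=pickle.load(open('w4.pkl','rb'));C=cam('wrist',s);p=s['eef_pos']
b=lambda L:[(x/4.2+185-.38,y/4.2+170-.38) for x,y in L]
a=lambda L:[(x/4.3+330-.38,y/4.3+115-.38) for x,y in L]
ang=lambda d:np.degrees(np.arctan2(d[1],d[0]))
N=back(C,b([(116,141),(446,139)]),.0776);print('screws',N,ang(N[1]-N[0]),np.linalg.norm(N[1]-N[0]))
E=back(C,b([(69,88),(492,88)]),.0776);print('edge',E,ang(E[1]-E[0]),np.linalg.norm(E[1]-E[0]))
P=back(C,b([(165,363),(400,363)]),.1276);print('posttop',P,ang(P[1]-P[0]),np.linalg.norm(P[1]-P[0]))
R=back(C,a([(245,233),(735,235),(222,427),(700,427),(148,263),(135,393),(240,255)]),.032);print('rail',R,ang(R[1]-R[0]),ang(R[3]-R[2]))
F=back(C,a([(72,48),(783,48),(38,517),(783,520)]),.01);print(F,ang(F[1]-F[0]),ang(F[0]-F[2])-90, np.linalg.norm(F[0]-F[2]))
yaw=np.radians(-81.5);x=np.array([np.cos(yaw),np.sin(yaw),0]);y=np.array([-x[1],x[0],0])
for n,L in dict(scr=N,edge=E,post=P,rail=R,foot=F,tcp=[p]).items():
  for q in L: print(n,'x',q@x*1000,'y',q@y*1000)
E
```

```text
screws [[0.5858 0.1525 0.0776]
 [0.5929 0.107  0.0776]] -81.10924518601031 0.04599266760706272
edge [[0.5925 0.1598 0.0776]
 [0.6012 0.1021 0.0776]] -81.48232173366141 0.05830639815106271
posttop [[0.5795 0.1405 0.1276]
 [0.5832 0.1159 0.1276]] -81.44048719437218 0.02483363423965971
rail [[ 0.6139  0.0365  0.032 ]
 [ 0.6255 -0.0436  0.032 ]
 [ 0.5802  0.0315  0.032 ]
 [ 0.5923 -0.0496  0.032 ]
 [ 0.6066  0.0511  0.032 ]
 [ 0.584   0.0478  0.032 ]
 [ 0.6102  0.0363  0.032 ]] -81.73426325013835 -81.46797103946132
[[ 0.6382  0.0651  0.01  ]
 [ 0.6565 -0.0576  0.01  ]
 [ 0.5503  0.0514  0.01  ]
 [ 0.571  -0.0903  0.01  ]] -81.51920191880144 -81.14524244748269 0.08893873151528853
scr x -64.19903533285056 y 601.9314799933614
scr x -18.207437323167 y 602.2451456265273
edge x -70.41974921403992 y 609.6248594197951
edge x -12.113353838343416 y 609.6428495061185
post x -53.260311102014846 y 593.8605753864036
post x -28.426690258684925 y 593.8863699387134
rail x 54.665434293447355 y 612.5538654549002
rail x 135.54968556720104 y 612.2231550022805
rail x 54.596361757162036 y 578.4540520878909
rail x 136.6449912405856 y 578.4999181641018
rail x 39.12917856186698 y 607.4540688986118
rail x 39.07324102291256 y 584.6225927596165
rail x 54.26120541480253 y 608.8217961476871
foot x 29.939711707315922 y 640.8156892085261
foot x 154.05148505575764 y 640.7740947960997
foot x 30.490389006506526 y 551.8786625095144
foot x 173.71001950552483 y 551.366850003786
tcp x -41.48048365865245 y 582.8298076028697
```

```bash
python3 -m handwheel '[{"claw":-1,"delta_pos":[1.5,0,1],"twist":0},{"claw":-1,"delta_pos":[0,0,1.2],"twist":0},{"claw":-1,"delta_pos":[0,0,0.8],"twist":0},{"claw":-1,"delta_pos":[0,0,0],"twist":0},{"claw":-1,"delta_pos":[0,0,0],"twist":0}]' 40
cat >> h.py <<'E'
def rl():
    s=st();yaw=np.radians(-81.5);x=np.array([np.cos(yaw),np.sin(yaw),0]);y=np.array([-x[1],x[0],0]);p=s['eef_pos'];f=s['ft_force']
    R=Ro.from_quat(s['tool_rot']).as_matrix();t=R[:,1]
    print('RAIL x %.1f y %.1f z %.1f yaw %.2f | F along %.1f lat %.1f z %.1f'%(p@x*1000,p@y*1000,p[2]*1000,np.degrees(np.arctan2(t[1],t[0])),f@x,f@y,f[2])); return s
E
python3 -c "
from h import *
rl()"
```

```text
time_s: 5.35
eef_pos: [0.5826, 0.1331, 0.0846]
tool_rot: [0.997, 0.074, 0.007, -0.003]
ft_force: [0.5, 0.6, -4.6]
opening: 0.277
t 5.35 p [0.5826 0.1331 0.0846] toolx [0.9889 0.1482 0.0142] tooly [ 0.1482 -0.9889 -0.0041] z [ 0.0134  0.0062 -0.9999] F [ 0.5134  0.5514 -4.6283] M [ 0.0462 -0.0648  0.0006] op 0.2767785253698103 j6 [0.1449 0.628  1.6517 0.0056 0.8477 1.5633]
RAIL x -45.5 y 595.9 z 84.6 yaw -81.48 | F along -0.5 lat 0.6 z -4.6
```

```bash
python3 -m handwheel '[{"claw":-1,"delta_pos":[0.25,1,0.1],"twist":0},{"claw":-1,"delta_pos":[0,1.5,0],"twist":0},{"claw":-1,"delta_pos":[0,1,0],"twist":0},{"claw":-1,"delta_pos":[0,0,0],"twist":0},{"claw":-1,"delta_pos":[0,0,0],"twist":0}]' 40
python3 -c "
from h import *
s=rl()
im=viewer.grab_frame('wrist');cv2.imwrite('pics/w5.png',im[:,:,::-1])
import pickle;pickle.dump(s,open('w5.pkl','wb'))
im=viewer.grab_frame('scene');cv2.imwrite('pics/s5.png',cv2.resize(im[140:270,170:330,::-1],None,fx=4,fy=4,interpolation=cv2.INTER_CUBIC))"
```

```text
time_s: 5.77
eef_pos: [0.59, 0.0973, 0.0844]
tool_rot: [0.997, 0.075, 0.007, -0.003]
ft_force: [-0.2, 1.0, -3.7]
opening: 0.276
t 5.7667 p [0.59   0.0973 0.0844] toolx [0.9886 0.1502 0.014 ] tooly [ 0.1503 -0.9886 -0.0041] z [ 0.0133  0.0062 -0.9999] F [-0.2425  1.0359 -3.7387] M [ 0.0513 -0.0567 -0.0426] op 0.2762484300092229 j6 [0.0834 0.6289 1.6505 0.0067 0.8484 1.4989]
RAIL x -9.0 y 597.9 z 84.4 yaw -81.36 | F along -1.1 lat -0.1 z -3.7
```

View pics/w5.png

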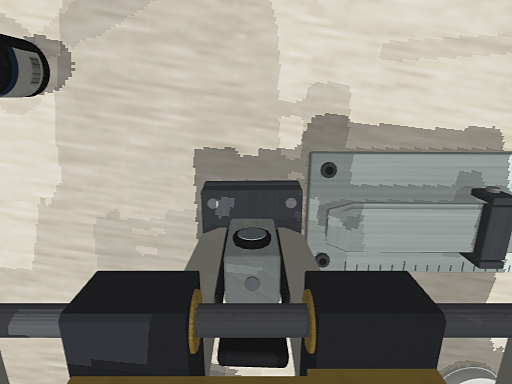

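View pics/s5.png

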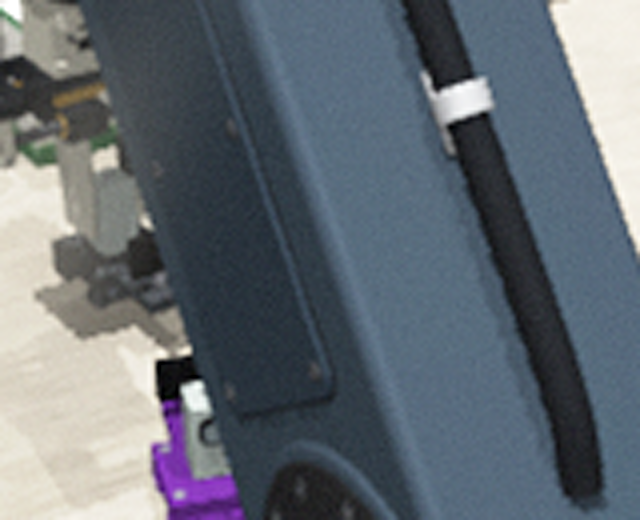

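```bash
python3 - <<'E'
import cv2
im=cv2.imread("pics/w5.png")
cv2.imwrite("pics/w5a.png",cv2.resize(im[145:280,190:512],None,fx=2.48,fy=4,interpolation=cv2.INTER_CUBIC))
E
```

```text
(no output)
```

View pics/w5a.png

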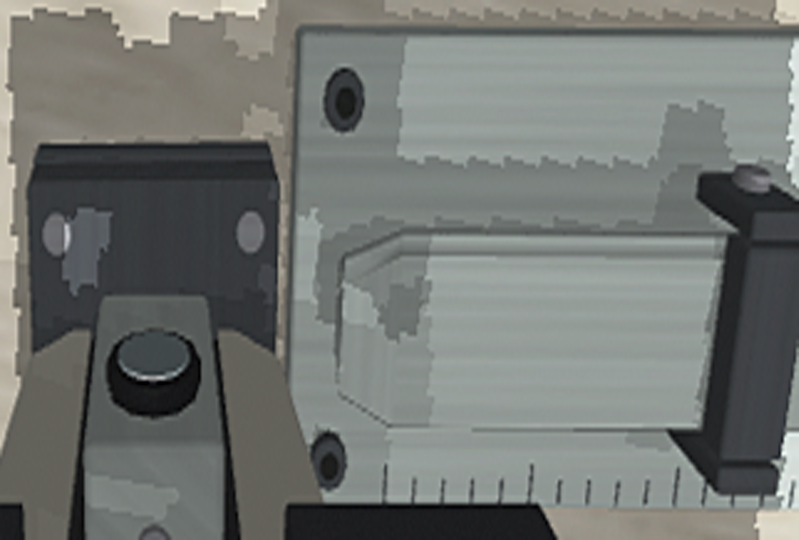

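```bash
python3 - <<'E'
from h import *
import pickle
np.set_printoptions(precision=4,suppress=True)
s=pickle.load(open('w5.pkl','rb'));C=cam('wrist',s)
a=lambda L:[(x/2.484+190-.3,y/4+145-.38) for x,y in L]
yaw=np.radians(-81.5);x=np.array([np.cos(yaw),np.sin(yaw),0]);y=np.array([-x[1],x[0],0])
for n,L,z in [('scr',[(57,234),(251,232)],.046),('edge',[(29,182),(279,182)],.046),('rail',[(405,232),(725,234),(388,427),(703,429),(345,258),(338,393),(400,254)],.032),('foot',[(298,28),(799,28)],.01),('post',[(85,441),(225,441)],.096)]:
  for q in back(C,a(L),z): print(n,'x %.1f y %.1f'%(q@x*1000,q@y*1000))
E
```

```text
scr x -31.5 y 616.8
scr x 14.1 y 617.3
edge x -37.8 y 624.7
edge x 20.4 y 625.0
rail x 54.9 y 612.8
rail x 135.8 y 612.8
rail x 53.4 y 578.9
rail x 136.7 y 579.0
rail x 40.0 y 608.4
rail x 39.7 y 585.0
rail x 53.9 y 609.1
foot x 30.0 y 641.3
foot x 164.7 y 641.8
post x -20.8 y 609.6
post x 4.2 y 609.7
```

```bash
python3 -m handwheel '[{"claw":-1,"delta_pos":[0,1.2,0.08],"twist":0},{"claw":-1,"delta_pos":[0,1,0],"twist":0},{"claw":-1,"delta_pos":[0,0.5,0],"twist":0},{"claw":-1,"delta_pos":[0,0.3,0],"twist":0}]' 40
python3 -c "
from h import *
s=rl()"
```

```text
time_s: 6.2
eef_pos: [0.5947, 0.0671, 0.0836]
tool_rot: [0.997, 0.077, 0.007, -0.003]
ft_force: [0.8, -0.1, -5.8]
opening: 0.276
t 6.2 p [0.5947 0.0671 0.0836] toolx [0.9882 0.1528 0.0144] tooly [ 0.1528 -0.9882 -0.0042] z [ 0.0136  0.0064 -0.9999] F [ 0.7903 -0.055  -5.7555] M [-0.0008 -0.0033 -0.0054] op 0.27633158748155384 j6 [0.0321 0.6308 1.6494 0.0079 0.8476 1.4443]
RAIL x 21.5 y 598.1 z 83.6 yaw -81.21 | F along 0.2 lat 0.8 z -5.8
```

```bash
python3 -m handwheel '[{"claw":-1,"delta_pos":[0,0.6,0],"twist":0.3},{"claw":-1,"delta_pos":[0,0.6,0],"twist":0},{"claw":-1,"delta_pos":[0,0.6,0],"twist":0},{"claw":-1,"delta_pos":[0,0.4,0],"twist":0}]' 40
python3 -c "
from h import *
s=rl()"
```

```text
time_s: 6.53
eef_pos: [0.5983, 0.043, 0.0835]
tool_rot: [0.997, 0.074, 0.007, -0.003]
ft_force: [0.5, 0.1, -3.9]
opening: 0.28
t 6.5333 p [0.5983 0.043  0.0835] toolx [0.9891 0.1466 0.0142] tooly [ 0.1467 -0.9892 -0.0044] z [ 0.0134  0.0064 -0.9999] F [ 0.4515  0.1162 -3.8853] M [-0.0147 -0.0474 -0.024 ] op 0.2802497701832176 j6 [-0.0085  0.633   1.6455  0.0087  0.8497  1.4093]
RAIL x 45.9 y 598.1 z 83.5 yaw -81.56 | F along -0.0 lat 0.5 z -3.9
```

```bash
python3 -m handwheel '[{"claw":-1,"delta_pos":[0,0.8,0.05],"twist":0},{"claw":-1,"delta_pos":[0,0.8,0.05],"twist":0},{"claw":-1,"delta_pos":[0,0.8,0],"twist":0},{"claw":-1,"delta_pos":[0,0.4,0],"twist":0}]' 40
python3 -c "
from h import *
s=rl()"
```

```text
time_s: 6.87
eef_pos: [0.603, 0.0126, 0.0826]
tool_rot: [0.997, 0.074, 0.007, -0.003]
ft_force: [-0.3, -0.2, -3.9]
opening: 0.278
t 6.8667 p [0.603  0.0126 0.0826] toolx [0.9891 0.1468 0.015 ] tooly [ 0.1469 -0.9891 -0.0046] z [ 0.0142  0.0067 -0.9999] F [-0.3406 -0.1702 -3.8658] M [ 0.0825 -0.0364  0.0321] op 0.27789834948515857 j6 [-0.0595  0.6391  1.6366  0.01    0.8522  1.3574]
RAIL x 76.7 y 598.3 z 82.6 yaw -81.55 | F along 0.1 lat -0.4 z -3.9
```

```bash
python3 -m handwheel '[{"claw":-1,"delta_pos":[0,0.7,0.03],"twist":0},{"claw":-1,"delta_pos":[0,0.6,0.03],"twist":0},{"claw":-1,"delta_pos":[0,0.4,0.03],"twist":0},{"claw":-1,"delta_pos":[0,0.2,0],"twist":0}]' 40
python3 -c "
from h import *
s=rl()
im=viewer.grab_frame('wrist');cv2.imwrite('pics/w6.png',im[:,:,::-1])"
```

```text
time_s: 7.2
eef_pos: [0.6069, -0.0083, 0.0826]
tool_rot: [0.997, 0.073, 0.008, -0.003]
ft_force: [-0.5, 0.9, -3.0]
opening: 0.278
t 7.2 p [ 0.6069 -0.0083  0.0826] toolx [0.9892 0.1459 0.0169] tooly [ 0.146  -0.9893 -0.0053] z [ 0.0159  0.0077 -0.9998] F [-0.4689  0.877  -2.999 ] M [ 0.2346 -0.0646  0.0061] op 0.27834135143296274 j6 [-0.0942  0.6441  1.6271  0.0122  0.8553  1.3222]
RAIL x 97.9 y 599.0 z 82.6 yaw -81.60 | F along -0.9 lat -0.3 z -3.0
```

View pics/w6.png

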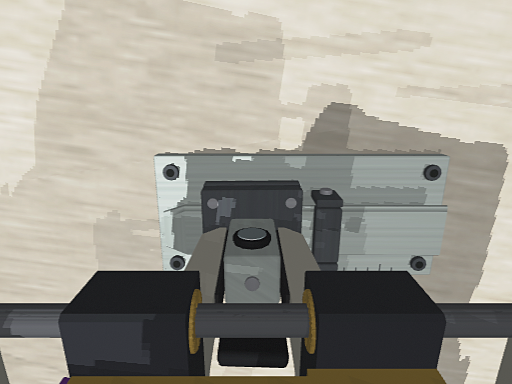

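```bash
python3 -m handwheel '[{"claw":-1,"delta_pos":[0,0.2,0],"twist":0},{"claw":-1,"delta_pos":[0,0.2,0],"twist":0},{"claw":-1,"delta_pos":[0,0.1,0],"twist":0},{"claw":-1,"delta_pos":[0,0.0,0],"twist":0}]' 40
python3 -c "
from h import *
s=rl()"
```

```text
time_s: 7.58
eef_pos: [0.6077, -0.0136, 0.0826]
tool_rot: [0.997, 0.073, 0.008, -0.003]
ft_force: [-0.1, 0.1, -2.0]
opening: 0.276
t 7.5833 p [ 0.6077 -0.0136  0.0826] toolx [0.9891 0.1461 0.0169] tooly [ 0.1462 -0.9892 -0.0053] z [ 0.016   0.0077 -0.9998] F [-0.0929  0.1065 -1.9583] M [ 0.1019  0.0102 -0.025 ] op 0.2758852532122305 j6 [-0.1028  0.6454  1.6245  0.0123  0.8566  1.3134]
RAIL x 103.2 y 599.0 z 82.6 yaw -81.59 | F along -0.1 lat -0.1 z -2.0
```

```bash
for i in 1; do python3 -m handwheel '[{"claw":-1,"delta_pos":[0,0.08,0],"twist":0},{"claw":-1,"delta_pos":[0,0.08,0],"twist":0}]' 40; done
python3 -c "
from h import *
s=rl()"; python3 -m handwheel '[{"claw":-1,"delta_pos":[0,0.08,0],"twist":0}]' 40
python3 -c "
from h import *
s=rl()"
```

```text
time_s: 7.75
eef_pos: [0.6078, -0.0148, 0.0826]
tool_rot: [0.997, 0.073, 0.008, -0.003]
ft_force: [-0.2, 3.2, -0.8]
opening: 0.273
t 7.75 p [ 0.6078 -0.0148  0.0826] toolx [0.9891 0.1465 0.0167] tooly [ 0.1466 -0.9892 -0.0055] z [ 0.0158  0.0079 -0.9998] F [-0.2315  3.1513 -0.8227] M [0.5443 0.0317 0.0004] op 0.27303256268154624 j6 [-0.1049  0.6458  1.6238  0.0126  0.8572  1.3107]
RAIL x 104.5 y 598.9 z 82.6 yaw -81.57 | F along -3.2 lat 0.2 z -0.8
time_s: 7.83
eef_pos: [0.6079, -0.0155, 0.0826]
tool_rot: [0.997, 0.074, 0.008, -0.003]
ft_force: [0.2, 2.4, -0.8]
opening: 0.276
t 7.8333 p [ 0.6079 -0.0155  0.0826] toolx [0.989  0.1467 0.0167] tooly [ 0.1468 -0.9892 -0.0056] z [ 0.0157  0.008  -0.9998] F [ 0.2385  2.4042 -0.8078] M [0.5308 0.093  0.0039] op 0.276252782277731 j6 [-0.106   0.646   1.6234  0.0127  0.8575  1.3092]
RAIL x 105.2 y 598.9 z 82.6 yaw -81.56 | F along -2.3 lat 0.6 z -0.8
```

```bash
python3 -m handwheel '[{"claw":-1,"delta_pos":[0,0.08,0],"twist":0},{"claw":-1,"delta_pos":[0,0.08,0],"twist":0}]' 40
python3 -c "
from h import *
s=rl()"; python3 -m handwheel '[{"claw":-1,"delta_pos":[0,0.08,0],"twist":0}]' 40
python3 -c "
from h import *
s=rl()
im=viewer.grab_frame('wrist');cv2.imwrite('pics/w7.png',cv2.resize(im[140:280,150:450,::-1],None,fx=2.6,fy=4))"
```

```text
time_s: 8.0
eef_pos: [0.6081, -0.0167, 0.0826]
tool_rot: [0.997, 0.074, 0.008, -0.004]
ft_force: [-1.0, 9.1, 0.6]
opening: 0.28
t 8.0 p [ 0.6081 -0.0167  0.0826] toolx [0.9891 0.1466 0.0168] tooly [ 0.1467 -0.9892 -0.0063] z [ 0.0157  0.0087 -0.9998] F [-1.0084  9.0764  0.5613] M [ 1.8132  0.1408 -0.1061] op 0.27971822025280335 j6 [-0.1083  0.6463  1.6226  0.0137  0.8581  1.3064]
RAIL x 106.4 y 599.0 z 82.6 yaw -81.56 | F along -9.1 lat 0.3 z 0.6
time_s: 8.08
eef_pos: [0.6082, -0.0168, 0.0826]
tool_rot: [0.997, 0.073, 0.008, -0.004]
ft_force: [-1.1, 10.4, 0.3]
opening: 0.278
t 8.0833 p [ 0.6082 -0.0168  0.0826] toolx [0.9891 0.146  0.0167] tooly [ 0.1461 -0.9892 -0.0078] z [ 0.0154  0.0101 -0.9998] F [-1.0672 10.4481  0.2758] M [ 1.9444  0.1271 -0.1015] op 0.2777097727695871 j6 [-0.109   0.6465  1.6223  0.0155  0.8587  1.3052]
RAIL x 106.5 y 599.0 z 82.6 yaw -81.60 | F along -10.5 lat 0.5 z 0.3
```

View pics/w7.png

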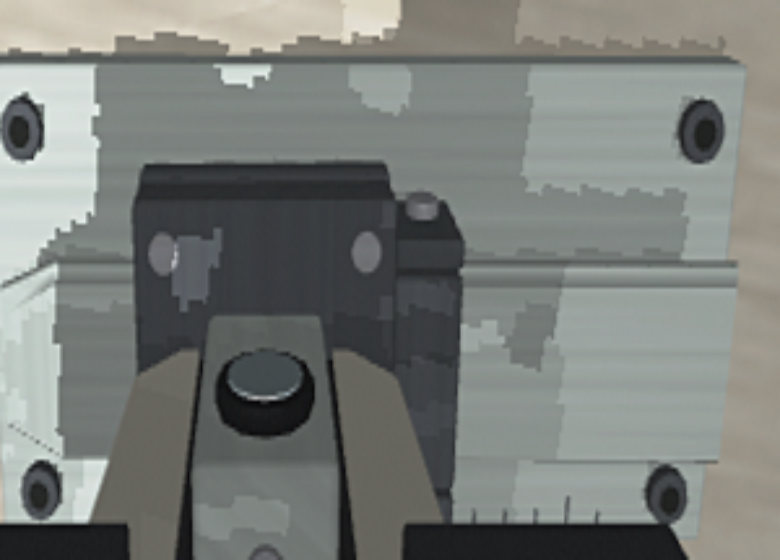

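```bash
python3 -m handwheel '[{"claw":-1,"delta_pos":[0,-0.04,0],"twist":0},{"claw":-0.3,"delta_pos":[0,0,0],"twist":0},{"claw":-0.2,"delta_pos":[0,0,0],"twist":0},{"claw":0,"delta_pos":[0,0,0],"twist":0},{"claw":0,"delta_pos":[0,0,0],"twist":0}]' 40
python3 -c "
from h import *
s=rl()"
```

```text
time_s: 8.55
eef_pos: [0.6087, -0.0176, 0.0831]
tool_rot: [0.997, 0.073, 0.009, -0.004]
ft_force: [1.1, -0.2, 0.5]
opening: 0.481
t 8.55 p [ 0.6087 -0.0176  0.0831] toolx [0.9891 0.1463 0.0178] tooly [ 0.1464 -0.9892 -0.0058] z [ 0.0168  0.0084 -0.9998] F [ 1.1462 -0.2078  0.4686] M [ 0.0046 -0.0071  0.0663] op 0.48107533988560386 j6 [-0.1096  0.6461  1.6216  0.0134  0.8582  1.3056]
RAIL x 107.4 y 599.4 z 83.1 yaw -81.58 | F along 0.4 lat 1.1 z 0.5
```

```bash
python3 -m handwheel '[{"claw":0,"delta_pos":[0,0,-2.5],"twist":0},{"claw":0,"delta_pos":[0,0,-3.5],"twist":0},{"claw":0,"delta_pos":[-3,0,-2.5],"twist":-7},{"claw":0,"delta_pos":[0,0,0],"twist":-7},{"claw":0,"delta_pos":[0,0,0],"twist":-7},{"claw":0,"delta_pos":[0,0,0],"twist":-7},{"claw":0,"delta_pos":[0,0,0],"twist":-7},{"claw":0,"delta_pos":[0,0,0],"twist":-7}]'
python3 -m handwheel '[{"claw":0,"delta_pos":[0,0,0],"twist":-7},{"claw":0,"delta_pos":[0,0,0],"twist":-7},{"claw":0,"delta_pos":[0,0,0],"twist":-7},{"claw":0,"delta_pos":[0,0,0],"twist":-7},{"claw":0,"delta_pos":[0,0,0],"twist":-7},{"claw":0,"delta_pos":[0,0,0],"twist":-7},{"claw":0,"delta_pos":[0,0,0],"twist":0}]'
python3 -c "
from h import *
s=rl()
im=viewer.grab_frame('wrist');cv2.imwrite('pics/w8.png',im[:,:,::-1])"
```

```text
time_s: 9.22
eef_pos: [0.5768, -0.0244, 0.1731]
tool_rot: [0.902, 0.433, 0.01, 0.001]
ft_force: [0.6, -0.4, -0.1]
opening: 0.504
time_s: 9.8
eef_pos: [0.5773, -0.0257, 0.1743]
tool_rot: [0.678, 0.735, 0.009, 0.007]
ft_force: [0.6, -0.1, 1.1]
opening: 0.505
t 9.8 p [ 0.5773 -0.0257  0.1743] toolx [-0.0798  0.9968  0.0031] tooly [0.9966 0.0798 0.0226] z [ 0.0223  0.0049 -0.9997] F [ 0.5695 -0.078   1.1217] M [ 0.0055 -0.039  -0.0098] op 0.5049643392067767 j6 [-0.1284  0.4699  1.6591  0.0092  0.9911 -0.2132]
RAIL x 110.7 y 567.2 z 174.3 yaw 4.58 | F along 0.2 lat 0.6 z 1.1
```

View pics/w8.png

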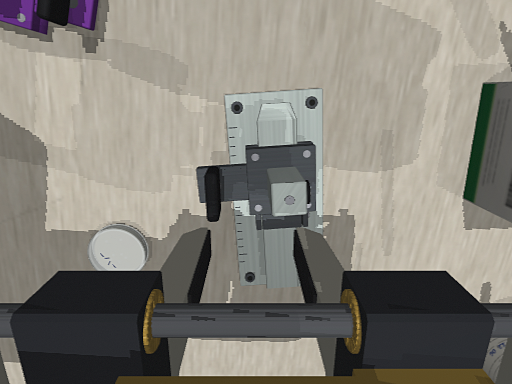

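```bash
python3 - <<'E'
from h import *
im=cv2.imread("pics/w8.png")
cv2.imwrite("pics/w8a.png",cv2.resize(im[80:300,185:335],None,fx=2.7,fy=2.7,interpolation=cv2.INTER_CUBIC)) 
cv2.imwrite("pics/w8b.png",cv2.resize(im[130:240,190:320],None,fx=5,fy=5,interpolation=cv2.INTER_CUBIC)) 
E
```

```text
(no output)
```

View pics/w8b.png

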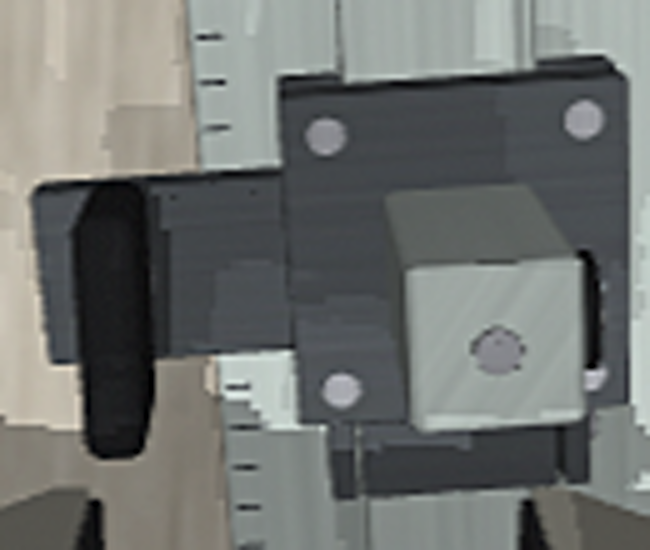

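```bash
python3 - <<'E'
from h import *
s=manip.get_state();C=cam('wrist',s)
yaw=np.radians(-81.5);x=np.array([np.cos(yaw),np.sin(yaw),0]);y=np.array([-x[1],x[0],0])
b=lambda L:[(u/5+190-.4,v/5+130-.4) for u,v in L]
for n,L,z in [('wing',[(115,335),(112,215),(119,455)],.080),('post',[(403,272),(585,260),(412,430),(585,420)],.094),('scr',[(326,137),(584,118),(342,390)],.0445),('deck',[(280,80),(627,78)],.044)]:
  for q in back(C,b(L),z): print(n,q[:2],'x %.1f y %.1f'%(q@x*1000,q@y*1000))
E
```

```text
wing [ 0.54911219 -0.02328128] x 104.2 y 539.6
wing [ 0.54795901 -0.00454857] x 85.5 y 541.3
wing [ 0.55047354 -0.04287029] x 123.8 y 538.1
post [ 0.59055041 -0.0065623 ] x 93.8 y 583.1
post [ 0.61621788 -0.00308517] x 94.1 y 609.0
post [ 0.59400869 -0.03040433] x 117.9 y 583.0
post [ 0.61917938 -0.02722808] x 118.4 y 608.4
scr [0.5804935  0.00246885] x 83.4 y 574.5
scr [0.62385804 0.00870361] x 83.6 y 618.3
scr [ 0.5867628  -0.04274607] x 129.0 y 574.0
deck [0.57208279 0.0115145 ] x 73.2 y 567.5
deck [0.63039302 0.01588832] x 77.5 y 625.8
```

```bash
python3 -m handwheel '[{"claw":-0.4,"delta_pos":[0.3,-3.0,0],"twist":0},{"claw":-0.4,"delta_pos":[0,-0.1,2],"twist":0},{"claw":-0.4,"delta_pos":[0,0,2],"twist":0},{"claw":-0.4,"delta_pos":[0,0,1],"twist":0},{"claw":-0.4,"delta_pos":[0,0,0],"twist":0},{"claw":-0.4,"delta_pos":[0,0,0],"twist":0}]'
python3 -c "
from h import *
s=rl()
im=viewer.grab_frame('wrist');cv2.imwrite('pics/w9.png',im[:,:,::-1])"
```

```text
time_s: 10.35
eef_pos: [0.5474, -0.0252, 0.1236]
tool_rot: [0.69, 0.724, 0.01, 0.008]
ft_force: [-0.3, -0.0, 0.1]
opening: 0.304
t 10.35 p [ 0.5474 -0.0252  0.1236] toolx [-0.0476  0.9989  0.0028] tooly [0.9985 0.0476 0.0263] z [ 0.0261  0.0041 -0.9997] F [-0.3059 -0.0055  0.0949] M [-0.057  -0.0855 -0.0238] op 0.30432069408483486 j6 [-0.1344  0.4913  1.7767  0.01    0.8482 -0.1885]
RAIL x 105.8 y 537.6 z 123.6 yaw 2.73 | F along -0.0 lat -0.3 z 0.1
```

View pics/w9.png

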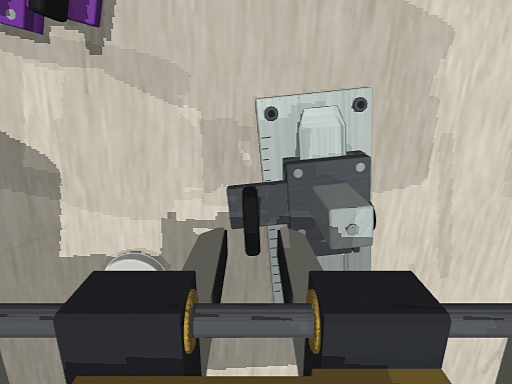

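```bash
python3 -m handwheel '[{"claw":-0.4,"delta_pos":[0,0,1.5],"twist":-1.5},{"claw":-0.4,"delta_pos":[0,0,1.5],"twist":0},{"claw":-0.4,"delta_pos":[0,0,1.2],"twist":0},{"claw":-0.4,"delta_pos":[0,0,0.4],"twist":0},{"claw":-0.4,"delta_pos":[0,0,0],"twist":0}]'
python3 -c "
from h import *
s=rl()
im=viewer.grab_frame('wrist');cv2.imwrite('pics/w10.png',im[:,:,::-1])"
```

```text
time_s: 10.82
eef_pos: [0.5522, -0.0254, 0.0802]
tool_rot: [0.681, 0.732, 0.013, 0.011]
ft_force: [-0.8, -0.6, 0.2]
opening: 0.299
t 10.8167 p [ 0.5522 -0.0254  0.0802] toolx [-0.071   0.9975  0.0006] tooly [0.9969 0.0709 0.0338] z [ 0.0337  0.003  -0.9994] F [-0.7995 -0.6457  0.1771] M [ 0.0045 -0.0916  0.0074] op 0.29943016976482706 j6 [-0.1336  0.5648  1.7892  0.0109  0.7546 -0.2124]
RAIL x 106.7 y 542.4 z 80.2 yaw 4.07 | F along 0.5 lat -0.9 z 0.2
```

View pics/w10.png

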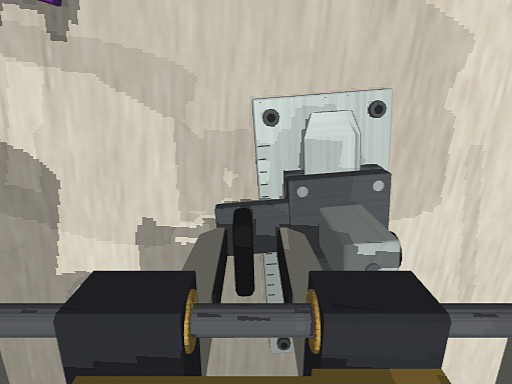

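```bash
python3 -m handwheel '[{"claw":-0.4,"delta_pos":[0,-0.4,0.3],"twist":0},{"claw":-0.4,"delta_pos":[0,0,0],"twist":0},{"claw":-0.6,"delta_pos":[0,0,0],"twist":0},{"claw":-0.7,"delta_pos":[0,0,0],"twist":0},{"claw":-0.7,"delta_pos":[0,0,0],"twist":0}]' 4
python3 -c "
from h import *
s=rl()
im=viewer.grab_frame('wrist');cv2.imwrite('pics/w11.png',cv2.resize(im[190:310,180:340,::-1],None,fx=4,fy=4))"
```

```text
time_s: 11.28
eef_pos: [0.5491, -0.0259, 0.0796]
tool_rot: [0.682, 0.731, 0.014, 0.013]
ft_force: [-0.3, -0.0, -0.1]
opening: 0.164
t 11.2833 p [ 0.5491 -0.0259  0.0796] toolx [-0.0704  0.9975 -0.0001] tooly [0.9968 0.0703 0.0373] z [ 0.0372  0.0026 -0.9993] F [-0.3077 -0.0231 -0.1114] M [-0.1047 -0.073   0.0117] op 0.16374027051180934 j6 [-0.1352  0.5604  1.8     0.0111  0.7448 -0.2137]
RAIL x 106.7 y 539.3 z 79.6 yaw 4.04 | F along -0.0 lat -0.3 z -0.1
```

View pics/w11.png

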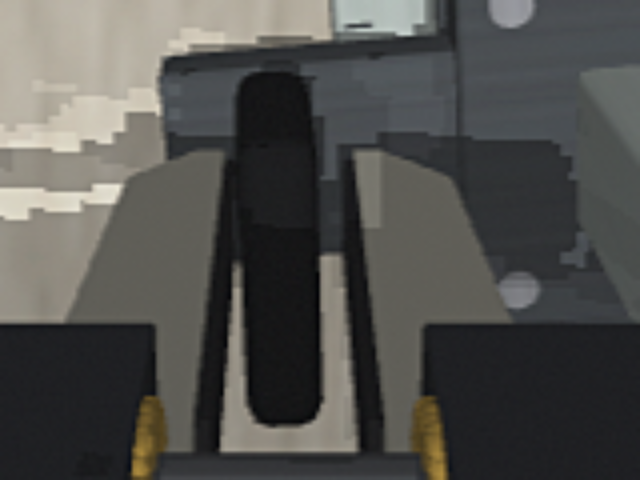

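```bash
python3 -m handwheel '[{"claw":-0.8,"delta_pos":[0,-0.1,0.1],"twist":0},{"claw":-1,"delta_pos":[0,0,0],"twist":0},{"claw":-1,"delta_pos":[0,0,0],"twist":0}]' 4
python3 -c "
from h import *
s=rl()"
python3 -m handwheel '[{"claw":-1,"delta_pos":[0,0,0],"twist":0},{"claw":-1,"delta_pos":[0,0,0],"twist":0}]' 4
python3 -c "
from h import *
s=rl()"
```

```text
time_s: 11.58
eef_pos: [0.5473, -0.026, 0.0786]
tool_rot: [0.682, 0.732, 0.013, 0.012]
ft_force: [1.0, -1.0, -1.1]
opening: 0.111
t 11.5833 p [ 0.5473 -0.026   0.0786] toolx [-0.0707  0.9975 -0.0001] tooly [0.9969 0.0707 0.0355] z [ 0.0354  0.0024 -0.9994] F [ 1.0233 -0.9796 -1.1037] M [-0.0822 -0.1054  0.033 ] op 0.11074614453297113 j6 [-0.1358  0.5602  1.8039  0.0106  0.7428 -0.2143]
RAIL x 106.6 y 537.5 z 78.6 yaw 4.06 | F along 1.1 lat 0.9 z -1.1
time_s: 11.75
eef_pos: [0.5474, -0.026, 0.0785]
tool_rot: [0.682, 0.732, 0.013, 0.012]
ft_force: [-1.7, -0.0, 0.8]
opening: 0.114
t 11.75 p [ 0.5474 -0.026   0.0785] toolx [-0.0707  0.9975 -0.0001] tooly [0.9969 0.0707 0.0355] z [ 0.0354  0.0024 -0.9994] F [-1.7403 -0.0119  0.8157] M [-0.0905  0.1685  0.0787] op 0.11374211445686103 j6 [-0.1358  0.5603  1.8038  0.0107  0.7427 -0.2143]
RAIL x 106.6 y 537.5 z 78.5 yaw 4.05 | F along -0.2 lat -1.7 z 0.8
```

```bash
python3 -m handwheel '[{"claw":-1,"delta_pos":[0,0,0],"twist":0},{"claw":-1,"delta_pos":[0,0,0],"twist":0}]' 20
python3 -c "
from h import *
s=rl()"
python3 -m handwheel '[{"claw":-1,"delta_pos":[0,0,0],"twist":0},{"claw":-1,"delta_pos":[0,0,0],"twist":0}]' 50
python3 -c "
from h import *
s=rl()"
```

```text
time_s: 11.92
eef_pos: [0.5469, -0.026, 0.0782]
tool_rot: [0.681, 0.732, 0.013, 0.012]
ft_force: [0.2, -0.1, -0.4]
opening: 0.104
t 11.9167 p [ 0.5469 -0.026   0.0782] toolx [-0.0713  0.9975 -0.0001] tooly [0.9969 0.0713 0.0343] z [ 0.0343  0.0024 -0.9994] F [ 0.1844 -0.0507 -0.4406] M [-0.2313  0.0409  0.1721] op 0.10436941237183694 j6 [-0.1357  0.5607  1.8043  0.0104  0.743  -0.2146]
RAIL x 106.5 y 537.1 z 78.2 yaw 4.09 | F along 0.1 lat 0.2 z -0.4
time_s: 12.08
eef_pos: [0.5469, -0.0259, 0.0781]
tool_rot: [0.681, 0.732, 0.012, 0.012]
ft_force: [-1.1, -0.4, 0.2]
opening: 0.11
t 12.0833 p [ 0.5469 -0.0259  0.0781] toolx [-0.072   0.9974 -0.0002] tooly [0.9968 0.072  0.0341] z [ 0.034   0.0023 -0.9994] F [-1.0984 -0.4473  0.2116] M [-0.0722  0.2397  0.2701] op 0.1095571115937478 j6 [-0.1356  0.5608  1.8043  0.0101  0.7431 -0.215 ]
RAIL x 106.5 y 537.1 z 78.1 yaw 4.13 | F along 0.3 lat -1.2 z 0.2
```

```bash
python3 -m handwheel '[{"claw":-1,"delta_pos":[0,0,0],"twist":3},{"claw":-1,"delta_pos":[0,0,0],"twist":3},{"claw":-1,"delta_pos":[0,0,0],"twist":3}]' 50
python3 -c "
from h import *
s=rl()"
python3 -m handwheel '[{"claw":-1,"delta_pos":[0,0,0],"twist":3},{"claw":-1,"delta_pos":[0,0,0],"twist":3}]' 50
python3 -c "
from h import *
s=rl()"
```

```text
time_s: 12.33
eef_pos: [0.5463, -0.0258, 0.0781]
tool_rot: [0.737, 0.675, 0.013, 0.01]
ft_force: [-2.8, -0.8, 2.2]
opening: 0.104
t 12.3333 p [ 0.5463 -0.0258  0.0781] toolx [0.0873 0.9962 0.0049] tooly [ 0.9957 -0.0874  0.0321] z [ 0.0324  0.0021 -0.9995] F [-2.8198 -0.7633  2.234 ] M [-0.0831  0.5775  0.372 ] op 0.10377281582707484 j6 [-0.1353  0.5606  1.8048  0.0095  0.7445 -0.0547]
RAIL x 106.3 y 536.5 z 78.1 yaw -5.02 | F along 0.3 lat -2.9 z 2.2
time_s: 12.5
eef_pos: [0.5457, -0.0258, 0.0781]
tool_rot: [0.773, 0.634, 0.012, 0.009]
ft_force: [-2.7, -0.6, 1.5]
opening: 0.103
t 12.5 p [ 0.5457 -0.0258  0.0781] toolx [0.1951 0.9808 0.0078] tooly [ 0.9803 -0.1952  0.0299] z [ 0.0308  0.0018 -0.9995] F [-2.6654 -0.588   1.4609] M [-0.2353  0.594   0.454 ] op 0.10314948196370692 j6 [-0.1352  0.5603  1.8053  0.0088  0.7458  0.0549]
RAIL x 106.2 y 535.9 z 78.1 yaw -11.26 | F along 0.2 lat -2.7 z 1.5
```

```bash
python3 -m handwheel '[{"claw":-1,"delta_pos":[0,0,0],"twist":0}]' 50
python3 -c "
from h import *
s=rl()" | tail -1; python3 -c "
from workcell import manip
print(manip.get_state()['wrist_torque'])"
python3 -m handwheel '[{"claw":-1,"delta_pos":[0,0,0],"twist":2},{"claw":-1,"delta_pos":[0,0,0],"twist":2}]' 50
python3 -c "
from h import *
s=rl();print(s['wrist_torque'])" | tail -2
python3 -m handwheel '[{"claw":-1,"delta_pos":[0,0,0],"twist":2}]' 50
python3 -c "
from h import *
s=rl();print(s['wrist_torque'])" | tail -2
python3 -m handwheel '[{"claw":-1,"delta_pos":[0,0,0],"twist":0}]' 50
python3 -c "
from h import *
s=rl();print(s['wrist_torque'])" | tail -2
```

```text
time_s: 12.58
eef_pos: [0.5456, -0.0258, 0.0782]
tool_rot: [0.774, 0.634, 0.012, 0.009]
ft_force: [-1.4, 0.4, -0.4]
opening: 0.104
RAIL x 106.2 y 535.8 z 78.2 yaw -11.38 | F along -0.6 lat -1.3 z -0.4
[-0.13082069  0.21897695  0.39169627]
time_s: 12.75
eef_pos: [0.5454, -0.0258, 0.0781]
tool_rot: [0.794, 0.607, 0.012, 0.009]
ft_force: [-2.7, -0.4, 0.9]
opening: 0.105
RAIL x 106.1 y 535.6 z 78.1 yaw -15.21 | F along 0.0 lat -2.7 z 0.9
[-0.2055  0.4991  0.3919]
time_s: 12.83
eef_pos: [0.5452, -0.0259, 0.0782]
tool_rot: [0.805, 0.594, 0.012, 0.008]
ft_force: [-2.0, -0.7, 0.5]
opening: 0.109
RAIL x 106.2 y 535.4 z 78.2 yaw -17.17 | F along 0.4 lat -2.1 z 0.5
[-0.2093  0.5265  0.3617]
time_s: 12.92
eef_pos: [0.5452, -0.0259, 0.0781]
tool_rot: [0.804, 0.594, 0.012, 0.008]
ft_force: [-0.4, -0.4, 0.5]
opening: 0.103
RAIL x 106.2 y 535.3 z 78.1 yaw -17.14 | F along 0.3 lat -0.5 z 0.5
[-0.1884  0.2868  0.284 ]
```

```bash
cat > r.py <<'E'
from h import *
import io,contextlib
with contextlib.redirect_stdout(io.StringIO()) as f: s=rl()
print(f.getvalue().strip().split('\n')[-1],'Mz %.3f'%s['wrist_torque'][2],'t %.2f'%s['time_s'])
E
H="python3 -m handwheel"
$H '[{"claw":-1,"delta_pos":[0,0,0],"twist":1.5}]' 50 >/dev/null; python3 r.py
python3 -m handwheel '[{"claw":-1,"delta_pos":[0,0,0],"twist":1.5}]' 50 >/dev/null; python3 r.py
python3 -m handwheel '[{"claw":-1,"delta_pos":[0,0,0],"twist":1.5}]' 50 >/dev/null; python3 r.py
python3 -m handwheel '[{"claw":-1,"delta_pos":[0,0,0],"twist":1.5}]' 50 >/dev/null; python3 r.py
```

```text
RAIL x 106.2 y 535.3 z 78.2 yaw -18.47 | F along 0.0 lat -2.6 z 1.5 Mz 0.374 t 13.00
RAIL x 106.2 y 535.2 z 78.2 yaw -19.90 | F along 0.5 lat -3.3 z 2.3 Mz 0.393 t 13.08
RAIL x 106.2 y 535.1 z 78.2 yaw -21.37 | F along -0.0 lat -2.2 z 1.7 Mz 0.467 t 13.17
RAIL x 106.3 y 535.0 z 78.2 yaw -22.85 | F along 0.4 lat -2.0 z 1.2 Mz 0.501 t 13.25
```

```bash

python3 -m handwheel '[{"claw":-1,"delta_pos":[0,0,0],"twist":0}]' 50 >/dev/null; python3 r.py
python3 -m handwheel '[{"claw":-1,"delta_pos":[0,0,0],"twist":0}]' 50 >/dev/null; python3 r.py
python3 -m handwheel '[{"claw":-1,"delta_pos":[0,0,0],"twist":1.5}]' 50 >/dev/null; python3 r.py
python3 -m handwheel '[{"claw":-1,"delta_pos":[0,0,0],"twist":1.5}]' 50 >/dev/null; python3 r.py
```

```text
RAIL x 106.3 y 535.0 z 78.2 yaw -22.84 | F along 0.3 lat -2.0 z 0.7 Mz 0.453 t 13.33
RAIL x 106.3 y 534.9 z 78.2 yaw -22.74 | F along -0.4 lat -1.5 z -0.5 Mz 0.380 t 13.42
RAIL x 106.3 y 534.9 z 78.2 yaw -24.17 | F along 0.8 lat -2.6 z 1.4 Mz 0.459 t 13.50
RAIL x 106.3 y 534.8 z 78.2 yaw -25.73 | F along 0.6 lat -3.0 z 1.6 Mz 0.465 t 13.58
```

```bash

python3 -m handwheel '[{"claw":-1,"delta_pos":[0,0,0],"twist":1.5}]' 50 >/dev/null; python3 r.py
python3 -m handwheel '[{"claw":-1,"delta_pos":[0,0,0],"twist":1.5}]' 50 >/dev/null; python3 r.py
python3 -m handwheel '[{"claw":-1,"delta_pos":[0,0,0],"twist":0}]' 50 >/dev/null; python3 r.py
```

```text
RAIL x 106.4 y 534.7 z 78.2 yaw -27.30 | F along 1.0 lat -3.1 z 1.6 Mz 0.503 t 13.67
RAIL x 106.4 y 534.6 z 78.2 yaw -28.87 | F along 0.3 lat -2.7 z 1.1 Mz 0.529 t 13.75
RAIL x 106.4 y 534.6 z 78.2 yaw -28.95 | F along 0.6 lat -2.0 z 0.7 Mz 0.476 t 13.83
```

```bash
python3 -c "
from h import *
im=viewer.grab_frame('wrist');cv2.imwrite('pics/w12.png',im[:,:,::-1])"
```

```text
(no output)
```

View pics/w12.png

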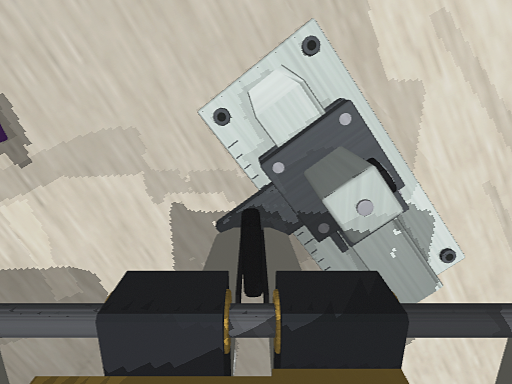

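```bash

python3 -m handwheel '[{"claw":-1,"delta_pos":[0,0,0],"twist":-1.5}]' 50 >/dev/null; python3 r.py
python3 -m handwheel '[{"claw":-1,"delta_pos":[0,0,0],"twist":-1.5}]' 50 >/dev/null; python3 r.py
python3 -m handwheel '[{"claw":-1,"delta_pos":[0,0,0],"twist":-1.5}]' 50 >/dev/null; python3 r.py
```

```text
RAIL x 106.4 y 534.6 z 78.3 yaw -27.34 | F along 0.5 lat -2.4 z 2.6 Mz 0.097 t 13.97
RAIL x 106.5 y 534.6 z 78.4 yaw -25.78 | F along 1.5 lat -3.0 z 2.3 Mz -0.244 t 14.05
RAIL x 106.5 y 534.7 z 78.4 yaw -24.24 | F along 0.8 lat -0.7 z 0.0 Mz -0.224 t 14.13
```

```bash

for i in 1 2 3 4 5 6 7 8; do python3 -m handwheel '[{"claw":-1,"delta_pos":[0,0,0],"twist":-1.5}]' 50 >/dev/null; python3 r.py; done
```

```text
RAIL x 106.6 y 534.8 z 78.4 yaw -22.70 | F along 1.4 lat -0.3 z -0.1 Mz -0.272 t 14.22
RAIL x 106.6 y 534.8 z 78.4 yaw -21.16 | F along 0.8 lat -2.1 z -0.6 Mz -0.233 t 14.30
RAIL x 106.6 y 534.9 z 78.4 yaw -19.63 | F along 0.4 lat -2.0 z 1.1 Mz -0.345 t 14.38
RAIL x 106.7 y 535.0 z 78.4 yaw -18.10 | F along 0.8 lat -1.3 z 0.8 Mz -0.350 t 14.47
RAIL x 106.8 y 535.1 z 78.4 yaw -16.57 | F along 1.5 lat -0.9 z 0.5 Mz -0.359 t 14.55
RAIL x 106.9 y 535.1 z 78.3 yaw -15.03 | F along 1.9 lat -0.4 z -0.9 Mz -0.309 t 14.63
RAIL x 107.0 y 535.3 z 78.3 yaw -13.50 | F along 1.3 lat -1.4 z -0.3 Mz -0.352 t 14.72
RAIL x 107.2 y 535.3 z 78.2 yaw -11.97 | F along 1.7 lat -2.4 z 0.9 Mz -0.271 t 14.80
```

```bash

for i in 1 2 3 4 5 6 7 8; do python3 -m handwheel '[{"claw":-1,"delta_pos":[0,0,0],"twist":1.5}]' 50 >/dev/null; python3 r.py; done
```

```text
RAIL x 107.2 y 535.3 z 78.2 yaw -13.44 | F along -4.2 lat -1.2 z -0.9 Mz 0.208 t 14.88
RAIL x 106.9 y 535.3 z 78.1 yaw -15.10 | F along -1.7 lat -1.9 z 2.0 Mz 0.339 t 14.97
RAIL x 106.7 y 535.2 z 78.1 yaw -16.75 | F along 0.5 lat -3.3 z 2.6 Mz 0.396 t 15.05
RAIL x 106.6 y 535.2 z 78.1 yaw -18.41 | F along 1.3 lat -3.2 z 3.0 Mz 0.441 t 15.13
RAIL x 106.5 y 535.1 z 78.2 yaw -20.06 | F along -0.0 lat -3.8 z 1.8 Mz 0.394 t 15.22
RAIL x 106.6 y 535.0 z 78.2 yaw -21.72 | F along 0.7 lat -3.2 z 2.6 Mz 0.460 t 15.30
RAIL x 106.6 y 534.9 z 78.2 yaw -23.36 | F along 1.8 lat -2.2 z 1.4 Mz 0.452 t 15.38
RAIL x 106.6 y 534.8 z 78.2 yaw -25.01 | F along 0.5 lat -2.9 z 1.7 Mz 0.452 t 15.47
```

```bash

for i in 1 2 3; do python3 -m handwheel '[{"claw":-1,"delta_pos":[0,0,0],"twist":1.5}]' 50 >/dev/null; python3 r.py; done;  python3 -m handwheel '[{"claw":-1,"delta_pos":[0,0,0],"twist":1}]' 50 >/dev/null; python3 r.py
```

```text
RAIL x 106.6 y 534.7 z 78.2 yaw -26.66 | F along -0.0 lat -2.3 z 0.9 Mz 0.499 t 15.55
RAIL x 106.6 y 534.6 z 78.2 yaw -28.30 | F along 0.2 lat -2.7 z 0.8 Mz 0.544 t 15.63
RAIL x 106.6 y 534.5 z 78.2 yaw -29.94 | F along 0.6 lat -3.9 z 1.7 Mz 0.532 t 15.72
RAIL x 106.6 y 534.4 z 78.2 yaw -31.07 | F along 0.2 lat -3.5 z 1.1 Mz 0.541 t 15.80
```

```bash

python3 -m handwheel '[{"claw":-1,"delta_pos":[0,0,0],"twist":1}]' 50 >/dev/null; python3 r.py;python3 - <<'E'
import numpy as np
d=np.array([(-18.47,.374),(-19.9,.393),(-21.37,.467),(-22.85,.501),(-24.17,.459),(-25.73,.465),(-27.3,.503),(-28.87,.529),(-16.75,.396),(-18.41,.441),(-20.06,.394),(-21.72,.460),(-23.36,.452),(-25.01,.452),(-26.66,.499),(-28.3,.544),(-29.94,.532),(-31.07,.541),(-11.26,.454),(-15.21,.392),(-17.17,.362),(-5.,.372)])
from scipy.optimize import least_squares
f=lambda p:p[0]+.9*np.radians(np.maximum(0,p[1]-d[:,0]))-d[:,1]
r=least_squares(f,[.39,-21]);print(r.x,np.std(r.fun)); print(.9*np.radians(r.x[1]+32))
b=np.array([(-25.78,-.244),(-24.24,-.224),(-22.7,-.272),(-21.16,-.233),(-19.63,-.345),(-18.1,-.35),(-16.57,-.359),(-15.03,-.309),(-13.5,-.352),(-11.97,-.271)])
d=b;r=least_squares(f,[-.33,-21]);print(r.x,np.std(r.fun))
E
```

```text
RAIL x 106.6 y 534.4 z 78.3 yaw -32.17 | F along 0.8 lat -2.3 z 1.2 Mz 0.555 t 15.88
[  0.39817107 -19.9000008 ] 0.028179330643476632
0.19006634297374325
[ -0.3282     -18.58943627] 0.03296936516444098
```

```bash

python3 -m handwheel '[{"claw":-0.6,"delta_pos":[0,0,0],"twist":0},{"claw":-0.4,"delta_pos":[0,0,0],"twist":0},{"claw":-0.4,"delta_pos":[0,0,0],"twist":0},{"claw":-0.4,"delta_pos":[0,0,0],"twist":0}]' 20; python3 r.py;python3 -c "
from h import *
im=viewer.grab_frame('wrist');cv2.imwrite('pics/w13.png',im[:,:,::-1])"
```

```text
time_s: 16.22
eef_pos: [0.5458, -0.0262, 0.0787]
tool_rot: [0.876, 0.482, 0.015, 0.006]
ft_force: [-1.0, 0.6, 0.9]
opening: 0.29
RAIL x 106.6 y 536.0 z 78.7 yaw -32.43 | F along -0.7 lat -0.9 z 0.9 Mz 0.020 t 16.22
```

View pics/w13.png

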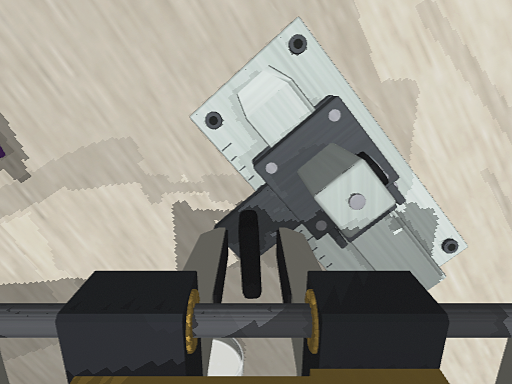

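```bash

python3 -m handwheel '[{"claw":-0.4,"delta_pos":[0,0,-1],"twist":0},{"claw":-0.4,"delta_pos":[0,0,-2],"twist":0},{"claw":-0.4,"delta_pos":[0,0,-3],"twist":0},{"claw":-0.4,"delta_pos":[0,0,-3],"twist":0},{"claw":-0.4,"delta_pos":[0,0,-2],"twist":0},{"claw":-0.4,"delta_pos":[0,0,0],"twist":0},{"claw":-0.4,"delta_pos":[0,0,0],"twist":0}]' 20; python3 r.py;python3 -c "
from h import *
s=st()
im=viewer.grab_frame('wrist');cv2.imwrite('pics/w14.png',im[:,:,::-1])
im=viewer.grab_frame('top');cv2.imwrite('pics/t14.png',im[:,:,::-1])"
```

```text
time_s: 16.85
eef_pos: [0.5419, -0.0265, 0.1966]
tool_rot: [0.876, 0.481, 0.015, 0.006]
ft_force: [-0.9, -0.7, -0.7]
opening: 0.299
RAIL x 106.3 y 532.0 z 196.6 yaw -32.44 | F along 0.5 lat -1.0 z -0.7 Mz 0.033 t 16.85
t 16.85 p [ 0.5419 -0.0265  0.1966] toolx [0.5359 0.844  0.0205] tooly [ 0.8437 -0.5363  0.024 ] z [ 0.0313  0.0044 -0.9995] F [-0.8925 -0.6626 -0.7024] M [-0.0781 -0.0156  0.0325] op 0.2992104863335646 j6 [-0.1387  0.3783  1.7396  0.0104  0.9933  0.4217]
```

View pics/w14.png

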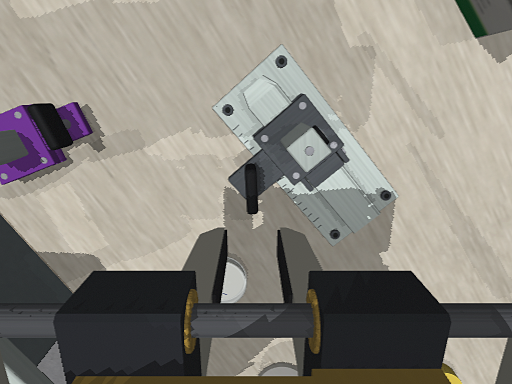

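View pics/t14.png

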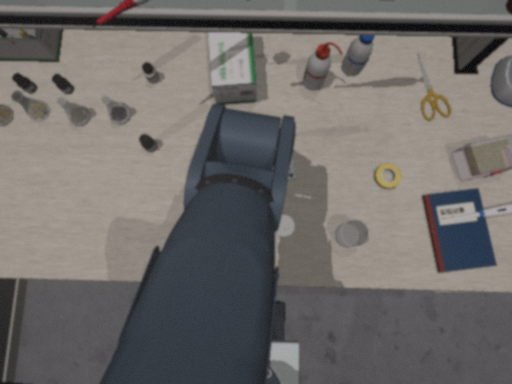

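```bash
python3 - <<'E'
import cv2
im=cv2.imread("pics/w14.png")
cv2.imwrite("pics/w14a.png",cv2.resize(im[75:235,210:400],None,fx=3.7,fy=3.7,interpolation=cv2.INTER_CUBIC))
E
```

```text
(no output)
```

View pics/w14a.png

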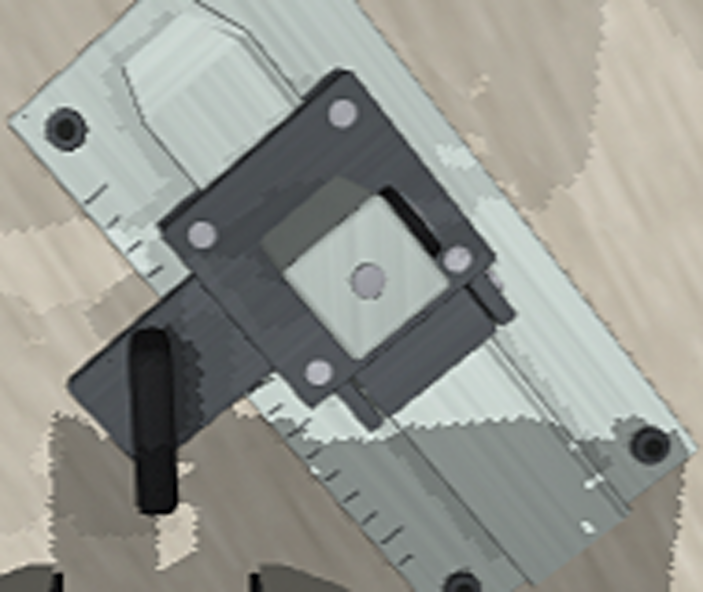

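```bash
python3 - <<'E'
from h import *
s=manip.get_state();C=cam('wrist',s)
yaw=np.radians(-81.5);x=np.array([np.cos(yaw),np.sin(yaw),0]);y=np.array([-x[1],x[0],0])
b=lambda L:[(u/3.7+210-.36,v/3.7+75-.36) for u,v in L]
for n,L,z in [('scr',[(202,235),(343,114),(457,260),(319,372)],.0445),('foot',[(10,122),(690,452)],.01),('rail',[(125,70),(210,0)],.030),('stopfar',[(378,430),(515,320)],.041)]:
  Q=back(C,b(L),z)
  for q in Q: print(n,'x %.1f y %.1f'%(q@x*1000,q@y*1000))
  if n=='scr':
    m=Q.mean(0);d=Q[2]+Q[3]-Q[0]-Q[1];print('mid',m@x*1000,m@y*1000,np.degrees(np.arctan2(d[1],d[0])))
E
```

```text
scr x 83.3 y 571.2
scr x 83.6 y 615.0
scr x 129.3 y 614.6
scr x 128.9 y 571.2
mid 106.25463116995034 593.0119323517603 -81.75545669666708
foot x 31.8 y 551.1
foot x 228.2 y 636.1
rail x 42.0 y 582.6
rail x 43.3 y 608.9
stopfar x 152.0 y 573.0
stopfar x 152.1 y 616.9
```

```bash
python3 r.py; python3 -c "
from workcell import manip
print(manip.sign_off())"
```

```text
RAIL x 106.2 y 531.8 z 195.5 yaw -32.44 | F along 0.1 lat -0.7 z 0.2 Mz -0.045 t 16.95
the job is handed in; nothing more can be done
None
```

The carriage is on the dovetail, home against the end stop and clamped. I let go, backed off and handed the job in at about 17 s of the 72 s allowed. No verdict is reported, so what follows is my own checks.

- **Sliding on:** I gripped the dark carriage by its post and slid it on from the tapered end, with almost no force on the way. It met the stop at about 10 N, against the 25 N limit. I eased back before letting go.
- **Clamping:** I turned the knob clockwise about 36°. At the end, the turning moment was an estimated 0.16 to 0.19 N m above the free drag, against a target of 0.15 to 0.20.
    - **Free drag:** it measured 0.36 to 0.40 N m rather than the stated 0.3, so I worked from the measured value. I turned the knob back and forward again to find it.
    - **Uncertainty:** single readings scattered by about 0.03 N m. The tip force could not be measured directly, and I didn't grip the knob again after letting go to confirm it.
- **Final view:**
    - **Carriage:** it sits against the stop, in the same place along the rail as when it first came home. It was drawn about 3 mm towards the knob and is aligned with the rail to about 0.3°.
    - **Gripper:** it is about 12 cm clear, with no force on it.
- **Bystanders:** the bottle, beaker, dish and tape roll look unmoved in the top view, judged by eye. The purple look-alike was not touched.
- **Camera disagreement:** the top and wrist cameras differed by 3 to 5 mm in absolute position. I used positions of the carriage and rail relative to each other, taken from the same wrist picture.

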